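# Unpack the lint brushes onto the laundry-room rack

### The job

Swing both long flaps of the carton up and over until they lean outward well past upright, and only then unpack: hang every lint brush in the carton by its eye on the peg of its own colour, hanging freely and still. There may be three or four brushes; leave the flaps folded out, and do not disturb the other things on the counter.

Things in the scene. Friction and masses are not known exactly. Their poses are not given: they have to be found in the camera images.
- carton: fixed cardboard carton, outer 190 (its x) x 180 (its y) x 110 mm high, walls and floor 5 mm; origin under its centre, z up. The end flaps at its +x and -x sides are already folded down outside (sticking out under 20 mm); the long edges at its +y and -y carry the two hinged flaps. The brushes stand on its floor, 5 mm above the table
- flap_left (a joint): flap angle; hinge along the carton's +y top edge (parallel to carton x, at y = 88, z = 112 mm). 4 mm panel, 184 mm long, reaching 75 mm from the hinge. 0 = closed level, 1.57 = upright, 2.4 = stop, folded outward. Stiff crease (0.045 N m): stays where left. Starts ajar at 0.5 to 0.9, leaving a gap of 44 mm or more between the two flaps' edges
- flap_right (a joint): the same for the flap hinged along the carton's -y top edge (y = -88, z = 112 mm); it too opens upward and outward as the value grows to 2.4
- rack: fixed peg rack: foot 120 x 310 x 12 mm (60 mm of it in front of the rail) and a wooden rail 310 (its y) x 16 x 50 mm, top 155 mm above the table, on two end posts. Origin on the table under the rail's front face. Level pegs along its -x, 130 mm above the table, 70 mm apart: red, yellow, green, blue from its +y to its -y end. Colour marks on the rail and on the peg ends
- peg_red (a point): point on the axis of the red peg, 45 mm in front of the rail (a good place to hang); axes as the rack's (x from peg tip to rail, z up). The peg is a level steel rod 8 mm thick whose end, 100 mm from the rail, turns straight up: the upturn carries a red ball 12 mm in diameter whose top is 24 mm above the rod's axis
- peg_yellow (a point): point on the axis of the yellow peg, 45 mm in front of the rail (a good place to hang); axes as the rack's (x from peg tip to rail, z up). The peg is a level steel rod 8 mm thick whose end, 100 mm from the rail, turns straight up: the upturn carries a yellow ball 12 mm in diameter whose top is 24 mm above the rod's axis
- peg_green (a point): point on the axis of the green peg, 45 mm in front of the rail (a good place to hang); axes as the rack's (x from peg tip to rail, z up). The peg is a level steel rod 8 mm thick whose end, 100 mm from the rail, turns straight up: the upturn carries a green ball 12 mm in diameter whose top is 24 mm above the rod's axis
- peg_blue (a point): point on the axis of the blue peg, 45 mm in front of the rail (a good place to hang); axes as the rack's (x from peg tip to rail, z up). The peg is a level steel rod 8 mm thick whose end, 100 mm from the rail, turns straight up: the upturn carries a blue ball 12 mm in diameter whose top is 24 mm above the rod's axis
- brush_red: red lint brush, about 120 g, standing on its foot block, 64 (its x) x 50 (its y) x 20 mm high; from its middle rises a handle plate 12 mm thick (its x), 44 mm wide (its y), up to 104 mm. An eye 30 mm wide and 42 mm high goes through the plate along x; the solid bar above it, 82 to 104 mm up, is for gripping across the 12 mm. Origin: centre of the underside. None if absent
- eye_red (a point): centre of the eye of the red brush, 61 mm above its underside; hung on a level peg it comes to rest about 17 mm below the peg's axis. None if absent
- brush_yellow: yellow lint brush, about 120 g, standing on its foot block, 64 (its x) x 50 (its y) x 20 mm high; from its middle rises a handle plate 12 mm thick (its x), 44 mm wide (its y), up to 104 mm. An eye 30 mm wide and 42 mm high goes through the plate along x; the solid bar above it, 82 to 104 mm up, is for gripping across the 12 mm. Origin: centre of the underside. None if absent
- eye_yellow (a point): centre of the eye of the yellow brush, 61 mm above its underside; hung on a level peg it comes to rest about 17 mm below the peg's axis. None if absent
- brush_green: green lint brush, about 120 g, standing on its foot block, 64 (its x) x 50 (its y) x 20 mm high; from its middle rises a handle plate 12 mm thick (its x), 44 mm wide (its y), up to 104 mm. An eye 30 mm wide and 42 mm high goes through the plate along x; the solid bar above it, 82 to 104 mm up, is for gripping across the 12 mm. Origin: centre of the underside. None if absent
- eye_green (a point): centre of the eye of the green brush, 61 mm above its underside; hung on a level peg it comes to rest about 17 mm below the peg's axis. None if absent
- brush_blue: blue lint brush, about 120 g, standing on its foot block, 64 (its x) x 50 (its y) x 20 mm high; from its middle rises a handle plate 12 mm thick (its x), 44 mm wide (its y), up to 104 mm. An eye 30 mm wide and 42 mm high goes through the plate along x; the solid bar above it, 82 to 104 mm up, is for gripping across the 12 mm. Origin: centre of the underside. None if absent
- eye_blue (a point): centre of the eye of the blue brush, 61 mm above its underside; hung on a level peg it comes to rest about 17 mm below the peg's axis. None if absent
- water_0: bystander: closed water bottle, 62 mm in diameter, 190 mm high, red cap; origin at the centre of its underside
- water_1: bystander: closed water bottle, 62 mm in diameter, 190 mm high, red cap; origin at the centre of its underside
- water_2: bystander: closed water bottle, 62 mm in diameter, 190 mm high, red cap; origin at the centre of its underside
- detergent_jar: bystander: white jar with blue cap, 84 mm in diameter, 110 mm high; origin at the centre of its underside
- soap_dish: bystander: small white dish, 90 mm in diameter, 22 mm high; origin at the centre of its underside
- token_cup: bystander: blue cup, 72 mm in diameter, 80 mm high; origin at the centre of its underside
- stain_bar: bystander: orange block 85 x 50 x 30 mm; origin at the centre of its underside
Not all that is in view belongs to the job. Of the things shaped like the brush_green, the green one is meant.

How it is judged:
By the outcome, as a careful person would: the job done as asked, in the order asked, and still so for the second after the job is handed in, with the robot touching nothing.
Of brush_red, brush_yellow, brush_green, brush_blue only 3 to 4 are there at a start; the rules pass over those that are not, and their reading is None.
At some moment in a run one of brush_red, brush_yellow, brush_green, brush_blue may be knocked a few centimetres aside while the robot is not near it.
It also fails if it takes over 208 s, if anything falls off the work surface, if the arm or the gripper's body presses on something with over 40 N, if the wrist force passes 120 N, or if a joint passes its speed limit or range.

### The arm

A 6-joint arm with a two-finger parallel gripper is mounted at the origin on the work surface. World frame = base frame: x ahead of the robot, y to its left, z up, the work surface at z = 0. Lengths are in m, angles in rad, forces in N, time in s.
With the tool pointing down it reaches from about 0.375 to 0.975 m from the base axis. Payload 3.8 kg.
Tool frame: the origin (TCP) lies between the finger pads; the fingertips stand 8 mm ahead of it and the grasp point (between the pads) lies 11 mm behind it (tcp_to_tips is the distance from the TCP to the fingertips, in m); z points along the fingers, y is the line along which they close (so a half turn about z gives the same grasp; the last joint's range is limited). The gripper opens to 85 mm and grips with 20 to 120 N. Pads are 22 mm wide; open, the fingers measure 114 mm over their backs; the gripper's body (76 mm by 85 mm) begins 54 mm behind the grasp point. The pads swing forward as they close: fully open they stand 13 mm farther back than shut.
Start: joints at [1.259, 0.264, 1.604, -0, 1.274, -0.037], TCP at [0.183, 0.65, 0.239] pointing down, gripper open.
Joint ranges: [-2.63, 2.63], [-0.94, 2.18], [0.31, 2.57], [-1.31, 4.45], [0, 2.66], [-2.55, 2.55]. Speed limits (rad/s): [2.57, 2.57, 3.14, 3.14, 3.14, 3.14].

### API

Orientations are given as a rotation vector (axis times angle).
In Python, from workcell import * gives the robot as it stands.
- The arm moves only by the tool move_arm, never from a script. Its argument "series" is one flat list of numbers, 7 for each row, row after row: the finger opening in cm, from 0 to 8.54, then the shift along the tool's x, y, z in cm, then the turn, a rotation vector about the tool's x, y, z in degrees. A call has 1 to 5 rows; each row shifts and turns the commanded pose from where the row before left it, along the tool's axes as they then stand; what a row does not reach is not made up. A row lasts 1/8 s, in which the tool goes at most 62.5 mm and 10.7 degrees, less where a joint would pass 70% of its speed; a pose out of reach is approached as far as the arm can. A call is refused whole if a number of a shift passes 6.25 or a number of a turn 10.7, either way. A call with a gripper value outside its range is refused whole. The fingers move at their own pace and stop on an object; "grip_force" is the grip in N (left out, the last holds). Time passes only in rows, so rows that do not move let the fingers close. It gives the time, the measured TCP pose, the force, the opening and the grip force at its end, in the units of the state.
- read_state(): the state, without advancing time (a new reading comes with each control period).
- read_camera(name): name is "scene" or "top"; returns the picture (384x512x3 uint8, red, green, blue); there is no depth.
- calibration(name): a dict with "camera_matrix" (3x3 intrinsics, pixels), "rvec" (rotation vector, rad) and "tvec" (3), from world to camera coordinates, as OpenCV has them. Camera axes: x right, y down, z forward; pixel columns grow to the right and rows downward; lengths in m; the calibration is good to about 2 mm. A picture is of the moment at which its call begins. calibration takes no time and is no camera call.
- finish_job(): hands the job in; it is judged then, once.
The state is a dict: "time": time; "q": joint angles; "joint_vel": joint speeds; "joint_torque": joint torques, N m; "tool_pos": TCP position; "tcp_rot": TCP orientation; "wrist_force": force on the tool from outside, world axes, zero at the start; "torque": the same for the moment, N m; "width": opening from 0.0 (shut) to 1.0 (fully open); "grip_force": force on a finger pad.
Only numpy, scipy, OpenCV 4.12 (cv2) and the standard library are available. Lean on these libraries where they do the work, as an engineer would, in place of code of your own. Each camera call takes 0.05 s, during which the arm holds its last target. There are 200 camera calls.

## Working session

There is one attempt and no reset: what is moved stays moved. The work goes in short steps, Python scripts to look and compute and a tool call to move; the robot and the scene stay as the last step left them, time stands still between calls to the robot, and variables do not carry over. Pictures are saved under pics/ and viewed, at most 14 in all, crops included, and the job is handed in when it is done.

Besides the shell and the picture viewer there is one more tool, called after ">>>" by a JSON object that holds its "method" and its "body", one argument or row to a line. move_arm: Moves the arm, as the interface text tells. Its arguments: {"type":"object","properties":{"series":{"type":"array"},"grip_force":{"type":"number"}},"required":["series"]}

```bash
ls; mkdir -p pics; python3 - <<'E'
from workcell import *
import cv2
print(read_state())
for n in("scene","top"):
    im=read_camera(n); cv2.imwrite(f"pics/{n}0.png",cv2.resize(im[:,:,::-1],(800,600),interpolation=cv2.INTER_CUBIC)); cv2.imwrite(f"pics/raw_{n}0.png",im[:,:,::-1]); print(calibration(n))
E
```

```text
pics
{'time': 0.0, 'q': array([ 1.25907709e+00,  2.64749986e-01,  1.60540408e+00, -4.04469991e-05,
        1.27369581e+00, -3.69028180e-02]), 'joint_vel': array([-0.0017357 ,  0.00052666,  0.00027328, -0.00030626,  0.00239986,
       -0.00080991]), 'joint_torque': array([ 1.35926814e-03, -5.15121317e+01, -3.67312539e+01, -5.20009542e-05,
        1.32988935e-02,  3.23374650e-05]), 'tool_pos': array([0.18296796, 0.6489733 , 0.2379479 ]), 'tcp_rot': array([-0.43025631, -3.11163162,  0.00350205]), 'wrist_force': array([ 0.08150711, -0.0581506 , -0.22232598]), 'torque': array([-0.02046798, -0.01901426, -0.01921631]), 'grip_force': 0.0, 'width': 0.9999057597496578}
{'camera_matrix': array([[432.08391765,   0.        , 253.52779769],
       [  0.        , 432.08391765, 191.78243513],
       [  0.        ,   0.        ,   1.        ]]), 'rvec': array([ 0.78283093,  2.60484834, -1.04432139]), 'tvec': array([ 0.40070408, -0.15044205,  1.70186979])}
{'camera_matrix': array([[432.24312969,   0.        , 259.55931064],
       [  0.        , 432.24312969, 195.10433339],
       [  0.        ,   0.        ,   1.        ]]), 'rvec': array([ 2.1371419 , -2.18675586,  0.08702889]), 'tvec': array([0.07265402, 0.53178023, 1.4471534 ])}
```

View pics/scene0.png

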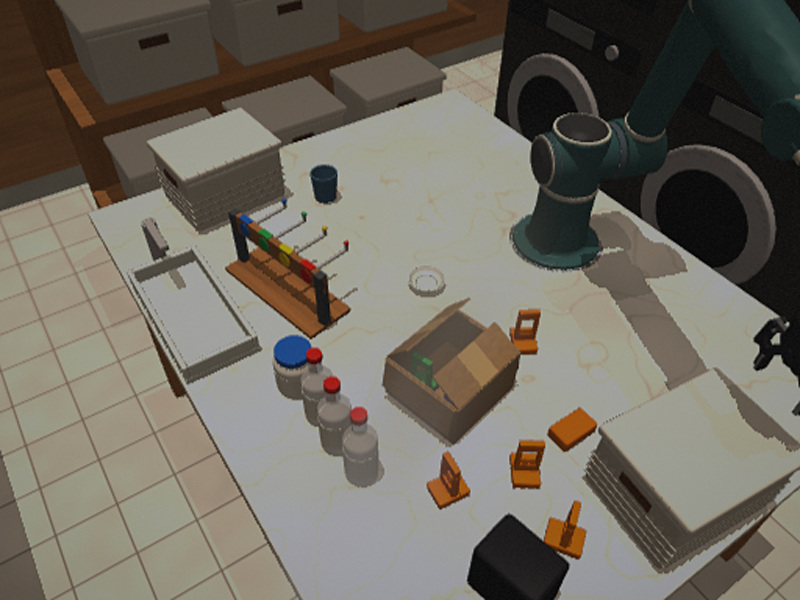

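View pics/top0.png

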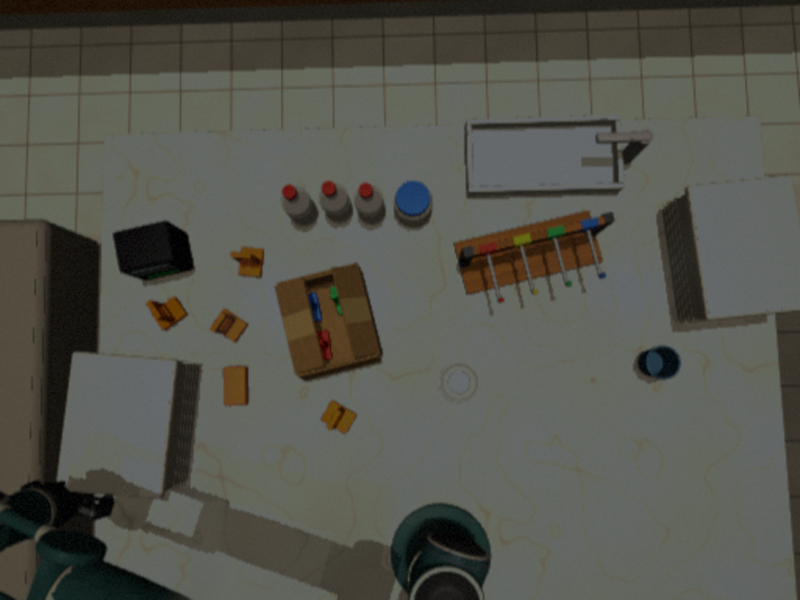

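The scene view shows the carton at about (450,370), the rack at (285,270) and four orange decoys outside the carton. The top view shows the carton at about (328,320) with blue (316,305), green (336,298) and red (325,345) brushes in the gap. A fourth brush could be under a flap.

```bash
cat > h.py <<'E'
from workcell import *
import cv2, numpy as np
def cam(n):
    c=calibration(n); R=cv2.Rodrigues(c["rvec"])[0]; return c["camera_matrix"],R,np.array(c["tvec"]).ravel()
def proj(n,P):
    K,R,t=cam(n); p=(K@(R@np.atleast_2d(P).T+t[:,None])); return (p[:2]/p[2]).T
def ray(n,uv):
    K,R,t=cam(n); d=R.T@np.linalg.inv(K)@np.array([uv[0],uv[1],1.]); return -R.T@t,d/np.linalg.norm(d)
def plane(n,uv,z):
    o,d=ray(n,uv); return o+d*(z-o[2])/d[2]
def tri(a,b):
    A=np.zeros((3,3));y=np.zeros(3)
    for n,uv in(("scene",a),("top",b)):
        o,d=ray(n,uv);M=np.eye(3)-np.outer(d,d);A+=M;y+=M@o
    return np.linalg.solve(A,y)
def masks(im):
    h=cv2.cvtColor(im,cv2.COLOR_RGB2HSV);H,S,V=cv2.split(h)
    g=(S>130)&(V>35)
    return {"red":g&((H<5)|(H>174)),"yellow":g&(H>24)&(H<34),"green":g&(H>45)&(H<75),"blue":g&(H>98)&(H<125)}
def blobs(im,box=None,amin=2):
    for c,m in masks(im).items():
        m=m.astype(np.uint8)
        n,l,s,ce=cv2.connectedComponentsWithStats(m)
        for i in range(1,n):
            if s[i,4]>=amin and (box is None or (box[0]<ce[i][0]<box[2] and box[1]<ce[i][1]<box[3])): print(c,s[i].tolist(),ce[i].round(1))
def crop(im,x0,y0,x1,y1,f,name,gain=2.):
    c=cv2.resize(im[y0:y1,x0:x1,::-1],None,fx=f,fy=f,interpolation=cv2.INTER_CUBIC); cv2.imwrite(name,cv2.convertScaleAbs(c,alpha=gain))
E
python3 - <<'E'
from h import *
T=cv2.imread("pics/raw_top0.png")[:,:,::-1];S=cv2.imread("pics/raw_scene0.png")[:,:,::-1]
print("top");blobs(T,(160,120,400,260));print("scene");blobs(S,(140,110,360,310))
a=cv2.resize(T[160:250,165:255],(400,400),interpolation=cv2.INTER_CUBIC)
b=cv2.resize(S[185:285,240:340],(400,400),interpolation=cv2.INTER_CUBIC)
cv2.imwrite("pics/c1.png",cv2.convertScaleAbs(np.hstack([a,b])[:,:,::-1],alpha=2))
E
```

```text
top
red [206, 116, 9, 9, 64] [210.1 120.3]
red [230, 117, 9, 10, 65] [233.6 121.4]
red [181, 119, 9, 9, 63] [184.8 122.7]
red [307, 156, 11, 7, 58] [312.1 158.9]
red [319, 191, 3, 2, 6] [320.  191.5]
red [204, 212, 8, 18, 98] [207.6 219.9]
yellow [328, 149, 12, 9, 67] [333.9 153.1]
yellow [342, 185, 2, 3, 5] [342.4 186.2]
green [350, 145, 12, 8, 62] [355.4 148.1]
green [363, 180, 2, 2, 3] [363.7 180.7]
green [211, 183, 5, 9, 31] [213.1 187.2]
green [215, 192, 4, 9, 20] [216.3 196.4]
blue [254, 116, 21, 22, 363] [263.9 126.5]
blue [372, 140, 11, 8, 58] [377.  143.2]
blue [384, 175, 3, 2, 5] [385.2 175.6]
blue [198, 188, 8, 18, 72] [201.4 196.1]
scene
red [220, 154, 3, 3, 7] [221.3 155. ]
red [192, 166, 10, 15, 78] [195.9 172.3]
red [196, 223, 10, 10, 86] [200.5 227.4]
red [207, 241, 11, 11, 96] [211.9 246. ]
red [224, 261, 11, 9, 77] [229.  264.8]
yellow [179, 156, 9, 7, 34] [182.7 158.8]
green [193, 136, 3, 3, 5] [194. 137.]
green [165, 147, 9, 14, 63] [168.9 152.7]
blue [181, 127, 2, 3, 6] [181.5 128. ]
blue [154, 137, 8, 7, 29] [156.9 140. ]
blue [154, 143, 6, 8, 27] [156.1 146.6]
blue [175, 215, 24, 21, 367] [186.3 224.8]
```

View pics/c1.png

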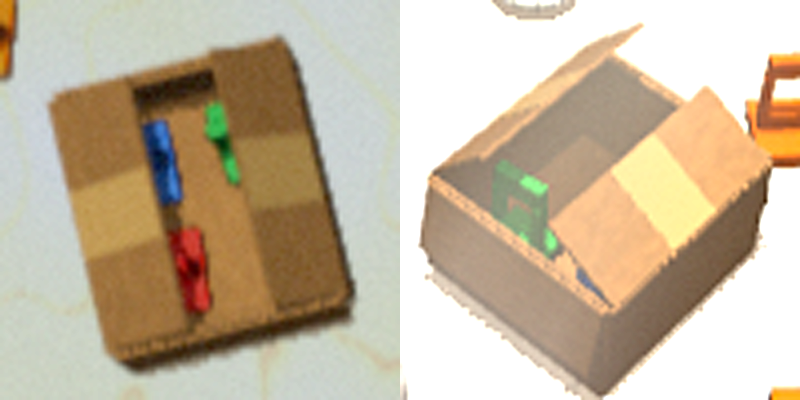

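The left half (top view) shows the carton's rim corners near crop (52,103), (118,358), (350,290) and (280,40), with blue (163,163), green (222,143) and red (190,270) inside. The right half shows the green brush sticking up beside the rim.

```bash
python3 - <<'E'
from h import *
np.set_printoptions(precision=4,suppress=True)
C=np.array([(52,103),(118,358),(350,290),(280,40)])*90/400+[165,160]
P=np.array([plane("top",c,0.110) for c in C]);print(P, [np.linalg.norm(P[i]-P[i-3]) for i in range(4)],P.mean(0))
for i,j in((0,1),(3,2)): d=P[i]-P[j];print("x-axis yaw",np.degrees(np.arctan2(d[1],d[0])))
for i,j in((0,3),(1,2)): d=P[i]-P[j];print("y-axis yaw-90",np.degrees(np.arctan2(-d[0],d[1])))
# scene corners
for uv in((430,180),(603,312)):print(plane("scene",(240+(uv[0]-400)/4,185+uv[1]/4),.11))
b={}
for c,s,t in(("red",(221.3,155),(320,191.5)),("green",(194,137),(363.7,180.7)),("blue",(181.5,128),(385.2,175.6))):
    b[c]=tri(s,t);print("ball",c,b[c], "planeT",plane("top",t,.148)); print(proj("scene",b[c]),proj("top",b[c]))
print("ball y",plane("top",(342.4,186.2),.148))
for c,t in(("red",(312.1,158.9)),("yellow",(333.9,153.1)),("green",(355.4,148.1)),("blue",(377,143.2))):print("railmark",c,plane("top",t,.155))
for c,t in(("blue",(163,163)),("green",(222,143)),("red",(190,270))):print("brush",c,plane("top",(165+t[0]*.225,160+t[1]*.225),.1))
# left flap free edge, right flap free edge
for e in((135,75),(190,330),(212,52),(272,308)):print(plane("top",(165+e[0]*.225,160+e[1]*.225),.16))
E
```

```text
[[0.5703 0.3264 0.11  ]
 [0.3844 0.2794 0.11  ]
 [0.4294 0.1117 0.11  ]
 [0.6125 0.1594 0.11  ]] [np.float64(0.19169689018402183), np.float64(0.17364435998823138), np.float64(0.18918519402341138), np.float64(0.17226715897037692)] [0.4992 0.2192 0.11  ]
x-axis yaw 14.2022190048497
x-axis yaw 14.613989459511462
y-axis yaw-90 14.187280598088265
y-axis yaw-90 15.017799199767026
[0.6145 0.1639 0.11  ]
[0.5779 0.3289 0.11  ]
ball red [ 0.528  -0.1306  0.1483] planeT [ 0.5281 -0.1306  0.148 ]
[[221.2914 154.9986]] [[319.9946 191.5077]]
ball green [ 0.5587 -0.2682  0.1462] planeT [ 0.5587 -0.268   0.148 ]
[[193.9322 136.9862]] [[363.6555 180.7645]]
ball blue [ 0.5731 -0.3355  0.1484] planeT [ 0.5731 -0.3356  0.148 ]
[[181.5034 128.0008]] [[385.2023 175.5967]]
ball y [ 0.543 -0.201  0.148]
railmark red [ 0.6305 -0.1088  0.155 ]
railmark yellow [ 0.6472 -0.1775  0.155 ]
railmark green [ 0.6613 -0.2452  0.155 ]
railmark blue [ 0.6752 -0.3133  0.155 ]
brush blue [0.5254 0.2473 0.1   ]
brush green [0.5391 0.2039 0.1   ]
brush red [0.4469 0.2283 0.1   ]
[0.5821 0.2573 0.16  ]
[0.4028 0.2204 0.16  ]
[0.5971 0.2029 0.16  ]
[0.4167 0.1633 0.16  ]
```

```bash
cat >> h.py <<'E'
from scipy.spatial.transform import Rotation as Ro
np.set_printoptions(precision=4,suppress=True)
CC=np.array([.5005,.2195]);CY=np.radians(14.4)
def cart(x,y):
    c,s=np.cos(CY),np.sin(CY);return CC+[c*x-s*y,s*x+c*y]
def incart(p):
    c,s=np.cos(CY),np.sin(CY);d=np.array(p[:2])-CC;return np.array([c*d[0]+s*d[1],-s*d[0]+c*d[1]])
def Rdown(yaw): # tool y along yaw(deg), z down
    a=np.radians(yaw);y=np.array([np.cos(a),np.sin(a),0]);z=np.array([0,0,-1.]);return np.c_[np.cross(y,z),y,z]
def go(wps,st=None):
    """wps: list of (xyz,yaw,open); prints rows"""
    st=st or read_state();p=np.array(st["tool_pos"]);R=Ro.from_rotvec(st["tcp_rot"])
    for w in wps:
        xyz,yaw,op=np.array(w[0]),w[1],w[2]
        Rt=Ro.from_matrix(Rdown(yaw));rv=(R.inv()*Rt).as_rotvec(degrees=True)
        n=int(max(1,np.ceil(np.linalg.norm(xyz-p)/.055),np.ceil(np.linalg.norm(rv)/10.)))
        if len(w)>3:n=max(n,w[3])
        d=(xyz-p)/n
        print("->",xyz,yaw,"n",n)
        for i in range(n):
            s=R.inv().apply(d)*100;print([op]+[float(round(v,2)) for v in s]+[float(round(v,1)) for v in rv/n])
            R=R*Ro.from_rotvec(rv/n,degrees=True);p=p+d
E
python3 - <<'E'
from h import *
from scipy.optimize import brentq
for s,es in((1,((135,75),(190,330))),(-1,((212,52),(272,308)))):
    for e in es:
        uv=(165+e[0]*.225,160+e[1]*.225)
        f=lambda th:incart(plane("top",uv,.112+.075*np.sin(th)))[1]*s-(.088-.075*np.cos(th))
        print(s,[round(f(t),4) for t in(.3,.5,.7,.9)])
        try:print(brentq(f,.2,1.3))
        except Exception as x:print(x)
print(cart(0,-.006))
go([((*cart(0,-.006),.25),14.4,0),((*cart(0,-.006),.13),14.4,0)])
E
```

```text
1 [np.float64(0.0032), np.float64(-0.0043), np.float64(-0.0143), np.float64(-0.0264)]
0.3936105569608003
1 [np.float64(0.0122), np.float64(0.0046), np.float64(-0.0055), np.float64(-0.0176)]
0.5962353634254732
-1 [np.float64(0.0216), np.float64(0.0169), np.float64(0.0095), np.float64(-0.0004)]
0.8925444242719311
-1 [np.float64(0.015), np.float64(0.0104), np.float64(0.003), np.float64(-0.0068)]
0.766821743182329
[0.502  0.2137]
-> [0.502  0.2137 0.25  ] 14.4 n 10
[0, -4.25, -3.32, -0.11, -0.0, 0.0, 6.0]
[0, -4.58, -2.86, -0.11, -0.0, 0.0, 6.0]
[0, -4.85, -2.37, -0.11, -0.0, 0.0, 6.0]
[0, -5.07, -1.85, -0.12, -0.0, 0.0, 6.0]
[0, -5.24, -1.31, -0.12, -0.0, 0.0, 6.0]
[0, -5.34, -0.76, -0.12, -0.0, 0.0, 6.0]
[0, -5.39, -0.2, -0.12, -0.0, 0.0, 6.0]
[0, -5.39, 0.37, -0.12, -0.0, 0.0, 6.0]
[0, -5.32, 0.92, -0.12, -0.0, 0.0, 6.0]
[0, -5.19, 1.47, -0.12, -0.0, 0.0, 6.0]
-> [0.502  0.2137 0.13  ] 14.4 n 3
[0, 0.0, -0.0, 4.0, 0.0, 0.0, -0.0]
[0, 0.0, -0.0, 4.0, 0.0, 0.0, -0.0]
[0, 0.0, -0.0, 4.0, 0.0, 0.0, -0.0]
```

>>> {"method": "move_arm", "body": {
  "series": [0, -4.25, -3.3, -0.1, 0, 0, 6, 0, -4.6, -2.85, -0.1, 0, 0, 6, 0, -4.85, -2.35, -0.1, 0, 0, 6, 0, -5.05, -1.85, -0.1, 0, 0, 6, 0, -5.25, -1.3, -0.1, 0, 0, 6],
  "grip_force": 60
}}

```text
time: 0.72
tool_pos: [0.3436, 0.4307, 0.2438]
tcp_rot: [-1.226, -2.893, 0.001]
wrist_force: [1.3, 0.1, 0.3]
width: 0.002
grip_force: 0.0
```

>>> {"method": "move_arm", "body": {
  "series": [0, -5.35, -0.75, -0.1, 0, 0, 6, 0, -5.4, -0.2, -0.1, 0, 0, 6, 0, -5.4, 0.35, -0.1, 0, 0, 6, 0, -5.3, 0.9, -0.1, 0, 0, 6, 0, -5.2, 1.5, -0.1, 0, 0, 6]
}}

```text
time: 1.35
tool_pos: [0.5027, 0.2127, 0.2489]
tcp_rot: [-1.933, -2.476, 0.001]
wrist_force: [0.8, -0.4, -0.2]
width: 0.002
grip_force: 0.0
```

```bash
python3 - <<'E'
from h import *
s=read_state();print(s["q"],s["tool_pos"],s["width"]);go([((*cart(0,-.007),.20),14.4,0),((*cart(0,-.007),.128),14.4,0)])
E
```

```text
[0.3546 0.0137 1.869  0.0001 1.2593 0.1092] [0.5027 0.2127 0.2489] 0.0020448979657499075
-> [0.5022 0.2127 0.2   ] 14.4 n 1
[0, 0.01, -0.05, 4.89, -0.0, -0.0, -0.3]
-> [0.5022 0.2127 0.128 ] 14.4 n 2
[0, 0.0, 0.0, 3.6, -0.0, 0.0, -0.0]
[0, 0.0, 0.0, 3.6, -0.0, 0.0, -0.0]
```

>>> {"method": "move_arm", "body": {
  "series": [0, 0, 0, 4.9, 0, 0, 0, 0, 0, 0, 4.7, 0, 0, 0, 0, -1.0, 0, 0, 0, 0, 0, 0, -0.9, 0, 0, 0, 0, 0, 0, -0.9, 0, -0.7, 0, 0, 0]
}}

```text
time: 1.98
tool_pos: [0.5104, 0.1872, 0.1626]
tcp_rot: [1.928, 2.479, 0.004]
wrist_force: [-0.4, 0.6, -0.3]
width: -0.0
grip_force: 0.3
```

>>> {"method": "move_arm", "body": {
  "series": [0, -0.8, 0, -0.7, 0, 0, 0, 0, -1.7, 0, -0.5, 0, 0, 0, 0, -1.7, 0, -0.3, 0, 0, 0, 0, -0.9, 0, 0.3, 0, 0, 0, 0, -0.8, 0, 0.4, 0, 0, 0]
}}

```text
time: 2.6
tool_pos: [0.5238, 0.1292, 0.168]
tcp_rot: [1.929, 2.479, 0.0]
wrist_force: [-0.5, 0.7, 1.3]
width: 0.0
grip_force: 0.5
```

>>> {"method": "move_arm", "body": {
  "series": [0, -0.7, 0, 0.3, 0, 0, 0, 0, -0.7, 0, 0.2, 0, 0, 0, 0, -0.7, 0, 0.2, 0, 0, 0, 0, 0, 0, 0, 0, 0, 0, 0, 3.0, 0, -3.0, 0, 0, 0]
}}

```text
time: 3.22
tool_pos: [0.5196, 0.1372, 0.1887]
tcp_rot: [-1.93, -2.475, 0.008]
wrist_force: [0.3, -0.4, 0.4]
width: -0.001
grip_force: 0.0
```

```bash
python3 - <<'E'
from h import *
s=read_state();print(s["tool_pos"],incart(s["tool_pos"]))
T=read_camera("top");S=read_camera("scene");blobs(T,(160,155,270,260));
a=cv2.resize(T[150:260,155:265],(400,400),interpolation=cv2.INTER_CUBIC)
b=cv2.resize(S[175:285,240:350],(400,400),interpolation=cv2.INTER_CUBIC)
cv2.imwrite("pics/c2.png",cv2.convertScaleAbs(np.hstack([a,b])[:,:,::-1],alpha=2))
E
```

```text
[0.5196 0.1372 0.1887] [-0.002  -0.0844]
yellow [217, 201, 2, 1, 2] [217.5 201. ]
green [216, 199, 4, 2, 7] [217.7 199.4]
```

View pics/c2.png

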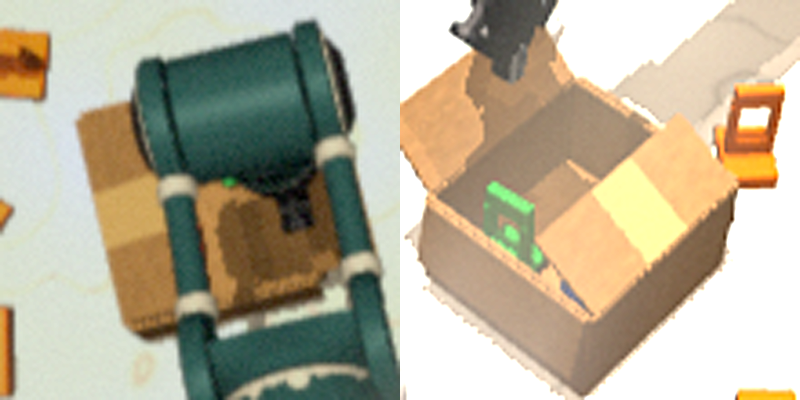

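The right flap is folded out past upright (scene half, left side at (450,120)). The left flap is next.

>>> {"method": "move_arm", "body": {
  "series": [0, 4.2, 0, -2, 0, 0, 0, 0, 4.2, 0, 0, 0, 0, 0, 0, 0, 0, 3.6, 0, 0, 0, 0, 0, 0, 3.6, 0, 0, 0, 0, 0.6, 0, 0, 0, 0, 0]
}}

```text
time: 3.95
tool_pos: [0.4963, 0.2246, 0.1356]
tcp_rot: [-1.926, -2.477, 0.011]
wrist_force: [-0.7, -0.6, 0.4]
width: 0.003
grip_force: 0.0
```

>>> {"method": "move_arm", "body": {
  "series": [0, 0.6, 0, 0, 0, 0, 0, 0, 0.7, 0, -0.9, 0, 0, 0, 0, 0.7, 0, -0.9, 0, 0, 0, 0, 1.8, 0, -1.3, 0, 0, 0, 0, 1.7, 0, -0.5, 0, 0, 0]
}}

```text
time: 4.58
tool_pos: [0.4866, 0.2812, 0.1778]
tcp_rot: [1.928, 2.479, 0.006]
wrist_force: [-0.1, -0.6, 1.2]
width: -0.001
grip_force: 0.5
```

>>> {"method": "move_arm", "body": {
  "series": [0, 1.7, 0, -0.3, 0, 0, 0, 0, 0.9, 0, 0.3, 0, 0, 0, 0, 0.8, 0, 0.4, 0, 0, 0, 0, 0.7, 0, 0.3, 0, 0, 0, 0, 0.7, 0, 0.2, 0, 0, 0]
}}

```text
time: 5.2
tool_pos: [0.4734, 0.3257, 0.1653]
tcp_rot: [-1.929, -2.479, 0.003]
wrist_force: [0.3, -0.9, -0.7]
width: 0.002
grip_force: 0.4
```

>>> {"method": "move_arm", "body": {
  "series": [0, 0.7, 0, 0.2, 0, 0, 0, 0, 0, 0, 0, 0, 0, 0, 0, -3, 0, -3, 0, 0, 0, 0, 0, 0, -5, 0, 0, 0, 0, 0, 0, -4, 0, 0, 0]
}}

```text
time: 5.82
tool_pos: [0.48, 0.3033, 0.2864]
tcp_rot: [1.93, 2.479, 0.002]
wrist_force: [0.3, -0.1, -0.0]
width: -0.002
grip_force: 0.0
```

>>> {"method": "move_arm", "body": {
  "series": [4, 6, 0, 0, 0, 0, -10, 4, 6, 1, 0, 0, 0, -10, 4, 6, 2, 0, 0, 0, -10, 4, 6, 2, 0, 0, 0, -10, 4, 0, 0, 0, 0, 0, -10]
}}

```text
time: 6.45
tool_pos: [0.4023, 0.5408, 0.2838]
tcp_rot: [-0.683, -3.065, -0.001]
wrist_force: [0.5, -1.4, -0.2]
width: 0.467
grip_force: 0.0
```

```bash
python3 - <<'E'
from h import *
s=read_state();print(s["time"],s["tool_pos"],incart(s["tool_pos"]),s["q"])
T=read_camera("top");S=read_camera("scene");blobs(T,(160,155,270,260),5);cv2.imwrite("pics/rt3.png",T[:,:,::-1])
a=cv2.resize(T[150:260,155:265],(400,400),interpolation=cv2.INTER_CUBIC)
b=cv2.resize(S[175:285,240:350],(400,400),interpolation=cv2.INTER_CUBIC)
cv2.imwrite("pics/c3.png",cv2.convertScaleAbs(np.hstack([a,b])[:,:,::-1],alpha=2))
E
```

```text
6.45 [0.4023 0.5408 0.2838] [-0.0152  0.3356] [ 0.8934  0.2395  1.5528  0.0017  1.3492 -0.2391]
red [194, 212, 18, 19, 252] [203.4 221.1]
green [211, 180, 19, 21, 257] [220.  189.9]
blue [186, 188, 20, 20, 252] [196.4 197.2]
```

View pics/c3.png

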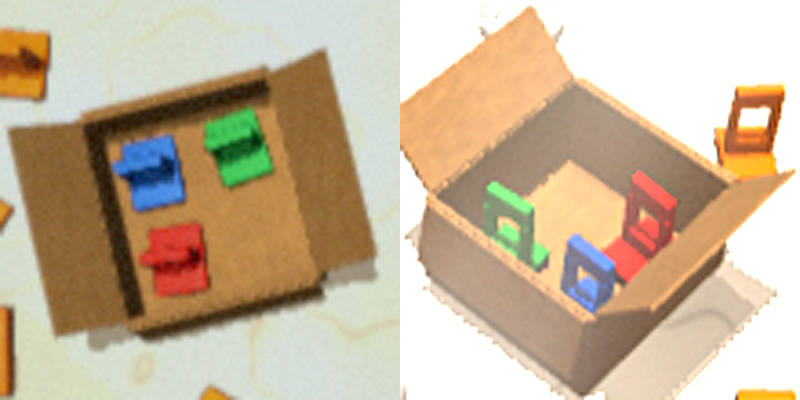

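Both flaps lean well out. Three brushes stand in the carton: blue (150,170), green (238,145) and red (178,258) in crop pixels. The orange ones outside are decoys by colour. An enlarged crop will show the handle directions.

```bash
python3 - <<'E'
from h import *
T=cv2.imread("pics/rt3.png")
cv2.imwrite("pics/c4.png",cv2.convertScaleAbs(cv2.resize(T[174:236,178:246],None,fx=9,fy=9,interpolation=cv2.INTER_CUBIC),alpha=2.2))
E
```

```text
(no output)
```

View pics/c4.png

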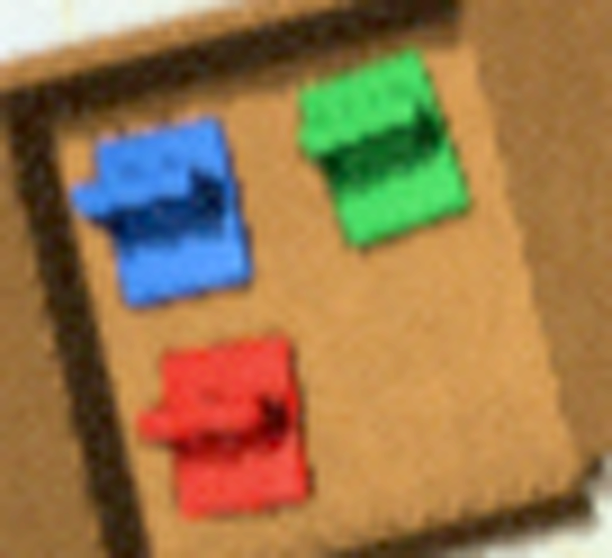

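The crop shows the three feet and their handles; the foot corners are clearly readable (blue (97,140), red (163,350), green (300,90) as top-left corners).

```bash
python3 - <<'E'
from h import *
F={"blue":[(97,140),(217,118),(250,280),(128,307)],"red":[(163,350),(290,337),(310,497),(183,517)],"green":[(300,90),(418,48),(468,208),(352,247)]}
for c,f in F.items():
    P=np.array([plane("top",(178+(u+.5)/9-.5,174+(v+.5)/9-.5),.025)[:2] for u,v in f])
    a=(P[0]+P[1]-P[2]-P[3])/2; b=(P[0]+P[3]-P[1]-P[2])/2
    ya=np.degrees(np.arctan2(a[1],a[0]));yb=np.degrees(np.arctan2(-b[0],b[1]))
    m=P.mean(0);yaw=np.radians((ya+yb)/2)
    yv=np.array([-np.sin(yaw),np.cos(yaw)])*.022
    e=[(proj("top",[*(m+s*yv),.109])[0]+.5-[178,174])*9-.5 for s in(1,-1)]
    print(c,m,incart(m),"len",np.linalg.norm(a),np.linalg.norm(b),"yaws",ya,yb,"bar px",e)
E
```

```text
blue [0.5321 0.2755] [0.0445 0.0464] len 0.06421609385191854 0.04694816264965996 yaws 10.518727137876429 10.12936964331424 bar px [array([ 74.544 , 201.4473]), array([194.6581, 176.7155])]
red [0.4502 0.252 ] [-0.0406  0.044 ] len 0.062335211769901616 0.048471344393265385 yaws 6.456970234550713 6.078168864396409 bar px [array([140.6172, 423.98  ]), array([262.7927, 407.7074])]
green [0.5542 0.1946] [ 0.0459 -0.0375] len 0.06392645326872808 0.04706569768844323 yaws 16.959783888874867 17.853742945666202 bar px [array([300.641, 141.945]), array([416.8777, 102.7208])]
```

```bash
python3 - <<'E'
from h import *
go([((.532,.2755,.24),10.3,4),((.532,.2755,.098),10.3,4)])
E
```

```text
-> [0.532  0.2755 0.24  ] 10.3 n 6
[4, -3.81, -3.02, 0.73, -0.0, 0.0, 9.0]
[4, -4.24, -2.39, 0.73, -0.0, 0.0, 9.0]
[4, -4.56, -1.69, 0.73, -0.0, 0.0, 9.0]
[4, -4.77, -0.96, 0.73, -0.0, 0.0, 9.0]
[4, -4.86, -0.2, 0.73, -0.0, 0.0, 9.0]
[4, -4.83, 0.56, 0.73, -0.0, 0.0, 9.0]
-> [0.532  0.2755 0.098 ] 10.3 n 3
[4, 0.0, 0.0, 4.73, -0.0, 0.0, -0.0]
[4, 0.0, 0.0, 4.73, -0.0, 0.0, -0.0]
[4, 0.0, 0.0, 4.73, -0.0, 0.0, -0.0]
```

>>> {"method": "move_arm", "body": {
  "series": [4, -3.8, -3.0, 0.7, 0, 0, 9, 4, -4.25, -2.4, 0.7, 0, 0, 9, 4, -4.55, -1.7, 0.7, 0, 0, 9, 4, -4.75, -0.95, 0.7, 0, 0, 9, 4, -4.85, -0.2, 0.75, 0, 0, 9],
  "grip_force": 60
}}

```text
time: 7.18
tool_pos: [0.5118, 0.316, 0.249]
tcp_rot: [1.832, 2.552, 0.001]
wrist_force: [-0.2, -0.1, 0.0]
width: 0.468
grip_force: 0.0
```

>>> {"method": "move_arm", "body": {
  "series": [4, -4.85, 0.55, 0.75, 0, 0, 9, 4, 0, 0, 0, 0, 0, 0]
}}

```text
time: 7.42
tool_pos: [0.5332, 0.2703, 0.2407]
tcp_rot: [2.025, 2.401, -0.002]
wrist_force: [-0.0, 0.8, 0.6]
width: 0.467
grip_force: 0.0
```

```bash
python3 - <<'E'
from h import *
go([((.532,.2755,.098),10.3,4)])
S=read_camera("scene");blobs(S,(240,175,350,290),5)
E
```

```text
-> [0.532  0.2755 0.098 ] 10.3 n 3
[4, 0.18, -0.01, 4.76, -0.0, 0.0, -0.2]
[4, 0.18, -0.01, 4.76, -0.0, 0.0, -0.2]
[4, 0.18, -0.01, 4.76, -0.0, 0.0, -0.2]
red [296, 222, 20, 30, 224] [306.8 238.2]
```

>>> {"method": "move_arm", "body": {
  "series": [4, 0.2, 0, 4.8, 0, 0, 0, 4, 0.2, 0, 4.8, 0, 0, 0, 4, 0.1, 0, 3.0, 0, 0, 0, 4, 0, 0, 1.65, 0, 0, 0, 4, 0, 0, 0, 0, 0, 0]
}}

```text
time: 8.1
tool_pos: [0.5305, 0.2796, 0.098]
tcp_rot: [-2.013, -2.411, 0.002]
wrist_force: [0.2, 0.7, -0.1]
width: 0.47
grip_force: 0.0
```

>>> {"method": "move_arm", "body": {
  "series": [0.5, 0, 0, 0, 0, 0, 0, 0.5, 0, 0, 0, 0, 0, 0, 0.5, 0, 0, 0, 0, 0, 0, 0.5, 0, 0, 0, 0, 0, 0]
}}

```text
time: 8.6
tool_pos: [0.533, 0.2804, 0.1011]
tcp_rot: [2.013, 2.41, 0.007]
wrist_force: [-0.2, 1.7, 6.7]
width: 0.12
grip_force: 63.0
```

>>> {"method": "move_arm", "body": {
  "series": [0.5, 0, 0, -2, 0, 0, 0, 0.5, 0, 0, -5, 0, 0, 0, 0.5, 0, 0, -5, 0, 0, 0, 0.5, 0, 0, -5, 0, 0, 0, 0.5, 0, 0, -5, 0, 0, 0]
}}

```text
time: 9.22
tool_pos: [0.5306, 0.2789, 0.321]
tcp_rot: [-2.014, -2.411, 0.001]
wrist_force: [0.4, 0.2, -2.0]
width: 0.124
grip_force: 61.9
```

```bash
cat >> h.py <<'E'
RX=np.array([.9767,.2148]);RY=12.4
BALL={"red":np.array([.5281,-.1306]),"yellow":np.array([.543,-.201]),"green":np.array([.5586,-.2682]),"blue":np.array([.5731,-.3356])}
def hang(c,z0=.30):
    b=BALL[c];e=b-.045*RX;h=b+.055*RX
    go([((*e,z0),RY,.5),((*e,.174),RY,.5),((*h,.174),RY,.5),((*h,.1455),RY,.5)])
E
python3 - <<'E'
from h import *
s=read_state();print(s["tool_pos"],s["width"]*8.5,s["q"]);hang("blue")
E
```

```text
[0.5306 0.2789 0.321 ] 1.0550865021008609 [ 0.4425  0.0821  1.6663 -0.0002  1.3937  0.2637]
-> [ 0.5291 -0.3453  0.3   ] 12.4 n 12
[0.5, -5.12, -0.94, 0.18, -0.0, 0.0, -0.2]
[0.5, -5.11, -0.95, 0.18, -0.0, 0.0, -0.2]
[0.5, -5.11, -0.97, 0.18, -0.0, 0.0, -0.2]
[0.5, -5.11, -0.98, 0.18, -0.0, 0.0, -0.2]
[0.5, -5.1, -1.0, 0.18, -0.0, 0.0, -0.2]
[0.5, -5.1, -1.02, 0.18, -0.0, 0.0, -0.2]
[0.5, -5.1, -1.03, 0.18, -0.0, 0.0, -0.2]
[0.5, -5.09, -1.05, 0.18, -0.0, 0.0, -0.2]
[0.5, -5.09, -1.06, 0.18, -0.0, 0.0, -0.2]
[0.5, -5.09, -1.08, 0.18, -0.0, 0.0, -0.2]
[0.5, -5.08, -1.1, 0.18, -0.0, 0.0, -0.2]
[0.5, -5.08, -1.11, 0.18, -0.0, 0.0, -0.2]
-> [ 0.5291 -0.3453  0.174 ] 12.4 n 3
[0.5, -0.0, 0.0, 4.2, 0.0, -0.0, -0.0]
[0.5, -0.0, 0.0, 4.2, 0.0, -0.0, -0.0]
[0.5, -0.0, 0.0, 4.2, 0.0, -0.0, -0.0]
-> [ 0.6268 -0.3238  0.174 ] 12.4 n 2
[0.5, 0.0, 5.0, -0.0, -0.0, 0.0, -0.0]
[0.5, 0.0, 5.0, -0.0, -0.0, 0.0, -0.0]
-> [ 0.6268 -0.3238  0.1455] 12.4 n 1
[0.5, -0.0, -0.0, 2.85, 0.0, -0.0, -0.0]
```

>>> {"method": "move_arm", "body": {
  "series": [0.5, -4, -0.8, 0.2, 0, 0, -0.2, 0.5, -5.1, -1, 0.2, 0, 0, -0.2, 0.5, -5.1, -1, 0.2, 0, 0, -0.2, 0.5, -5.1, -1, 0.2, 0, 0, -0.2, 0.5, -5.1, -1, 0.2, 0, 0, -0.2]
}}

```text
time: 9.85
tool_pos: [0.5284, 0.029, 0.3094]
tcp_rot: [1.993, 2.429, -0.0]
wrist_force: [0.6, -0.6, -1.1]
width: 0.121
grip_force: 61.9
```

>>> {"method": "move_arm", "body": {
  "series": [0.5, -5.1, -1, 0.2, 0, 0, -0.2, 0.5, -5.1, -1, 0.2, 0, 0, -0.2, 0.5, -5.1, -1, 0.2, 0, 0, -0.2, 0.5, -5.1, -1.1, 0.2, 0, 0, -0.2, 0.5, -5.1, -1.1, 0.2, 0, 0, -0.2]
}}

```text
time: 10.48
tool_pos: [0.529, -0.2311, 0.2994]
tcp_rot: [-1.972, -2.446, 0.0]
wrist_force: [-0.4, 0.1, -1.9]
width: 0.121
grip_force: 61.9
```

>>> {"method": "move_arm", "body": {
  "series": [0.5, -5.1, -1.1, 0.2, 0, 0, -0.2, 0.5, -4, -1.1, 0, 0, 0, -0.2, 0.5, -1.8, -0.4, 0, 0, 0, 0, 0.5, 0, 0, 4, 0, 0, 0, 0.5, 0, 0, 4, 0, 0, 0]
}}

```text
time: 11.1
tool_pos: [0.5281, -0.3415, 0.2171]
tcp_rot: [1.963, 2.451, 0.001]
wrist_force: [-0.1, 0.8, -2.2]
width: 0.122
grip_force: 61.9
```

>>> {"method": "move_arm", "body": {
  "series": [0.5, 0, 0, 3, 0, 0, 0, 0.5, 0, 0, 0, 0, 0, 0]
}}

```text
time: 11.35
tool_pos: [0.5257, -0.3393, 0.1836]
tcp_rot: [-1.958, -2.447, 0.0]
wrist_force: [-0.9, -0.4, -2.3]
width: 0.121
grip_force: 61.9
```

```bash
python3 - <<'E'
from h import *
s=read_state();print(s["time"],s["tool_pos"],s["width"]*8.5);hang("blue")
T=read_camera("top");S=read_camera("scene")
a=cv2.resize(T[150:220,310:410],(400,280),interpolation=cv2.INTER_CUBIC)
b=cv2.resize(S[100:170,140:240],(400,280),interpolation=cv2.INTER_CUBIC)
cv2.imwrite("pics/c5.png",cv2.convertScaleAbs(np.hstack([a,b])[:,:,::-1],alpha=2))
blobs(T,(300,130,420,240),3);print();blobs(S,(140,90,260,200),3)
E
```

```text
11.35 [ 0.5257 -0.3393  0.1836] 1.0316780468040636
-> [ 0.5291 -0.3453  0.3   ] 12.4 n 3
[0.5, -0.2, 0.05, -3.88, -0.1, -0.1, 0.1]
[0.5, -0.2, 0.06, -3.88, -0.1, -0.1, 0.1]
[0.5, -0.21, 0.06, -3.88, -0.1, -0.1, 0.1]
-> [ 0.5291 -0.3453  0.174 ] 12.4 n 3
[0.5, 0.0, 0.0, 4.2, 0.0, 0.0, -0.0]
[0.5, 0.0, 0.0, 4.2, 0.0, 0.0, -0.0]
[0.5, 0.0, 0.0, 4.2, 0.0, 0.0, -0.0]
-> [ 0.6268 -0.3238  0.174 ] 12.4 n 2
[0.5, 0.0, 5.0, -0.0, -0.0, 0.0, -0.0]
[0.5, 0.0, 5.0, -0.0, -0.0, 0.0, -0.0]
-> [ 0.6268 -0.3238  0.1455] 12.4 n 1
[0.5, 0.0, 0.0, 2.85, -0.0, -0.0, -0.0]
red [307, 156, 11, 7, 56] [312.1 158.9]
red [319, 191, 3, 2, 6] [320.  191.5]
yellow [329, 149, 11, 9, 68] [333.8 153.2]
yellow [342, 185, 2, 3, 5] [342.4 186.2]
green [350, 145, 12, 8, 65] [355.4 148.2]
blue [372, 140, 11, 8, 59] [377.2 143.2]
blue [385, 175, 3, 2, 5] [385.8 175.6]
blue [376, 182, 15, 20, 167] [382.9 191.4]

red [220, 154, 3, 3, 7] [221.3 155. ]
red [192, 166, 10, 15, 83] [195.9 172.6]
yellow [207, 144, 1, 3, 3] [207. 145.]
yellow [179, 156, 9, 7, 35] [182.7 158.8]
green [193, 136, 3, 3, 8] [194.1 136.9]
green [165, 147, 9, 14, 62] [168.9 152.7]
blue [183, 113, 20, 27, 228] [192.2 128.5]
blue [181, 128, 2, 2, 4] [181.5 128.5]
blue [154, 137, 8, 7, 29] [156.9 140. ]
blue [153, 143, 7, 8, 28] [156.  146.5]
```

View pics/c5.png

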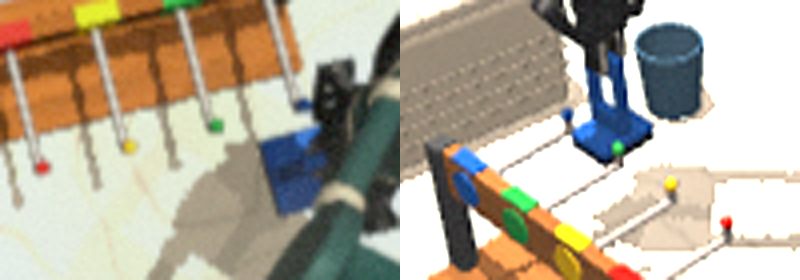

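The right half shows the held blue brush with its eye at crop (607,88), standing in front of the blue ball at (567,115). I'll measure the eye against the TCP.

```bash
cat >> h.py <<'E'
def holes(im,c,box):
    m=cv2.cvtColor(im,cv2.COLOR_RGB2HSV);H,S,V=cv2.split(m)
    lo,hi={"blue":(98,125),"green":(45,80),"red":(174,5)}[c]
    g=(S>90)&(((H>lo)&(H<hi)) if lo<hi else ((H>lo)|(H<hi)))
    x0,y0,x1,y1=box;g=cv2.resize(g[y0:y1,x0:x1].astype(np.float32),None,fx=6,fy=6,interpolation=cv2.INTER_LINEAR)>.5
    cs,h=cv2.findContours(g.astype(np.uint8),cv2.RETR_CCOMP,cv2.CHAIN_APPROX_NONE)
    for k,q in zip(cs,h[0]):
        M=cv2.moments(k)
        if M["m00"]>36*4: x,y,w,hh=cv2.boundingRect(k);print("hole" if q[3]>=0 else "out",(np.array([M["m10"],M["m01"]])/M["m00"]+.5)/6-.5+[x0,y0],M["m00"]/36,"bbox",x/6+x0,y/6+y0,(x+w)/6+x0,(y+hh)/6+y0)
E
python3 - <<'E'
from h import *
for i in range(3):
    S=read_camera("scene");p=read_state()["tool_pos"];print(p)
holes(S,"blue",(178,105,210,145))
R=np.array([*RX,0]);L=np.array([-RX[1],RX[0],0])
print("eye pred",proj("scene",p-[0,0,.032]),"corners",proj("scene",[p-[0,0,.032]+s*.015*L+t*np.array([0,0,.021])for s in(1,-1)for t in(1,-1)]).tolist())
print("px per mm lat,z,x",[(proj("scene",p+.01*v)-proj("scene",p))/10 for v in(L,np.array([0,0,1]),R)])
foot=[p-[0,0,.093]+s*.025*L+t*.032*R for s in(1,-1) for t in(1,-1)];print(proj("scene",foot).tolist())
E
```

```text
[ 0.5289 -0.3418  0.1889]
[ 0.5292 -0.3421  0.1894]
[ 0.5292 -0.3422  0.1894]
out [181.2896 128.    ] 5.944444444444445 bbox 180.0 127.0 183.0 130.0
out [191.2212 127.8214] 246.48611111111111 bbox 183.0 111.0 202.0 140.0
out [204.9389 116.6955] 194.88888888888889 bbox 199.0 106.0 210.0 130.0
hole [204.  120.5] 4.222222222222222 bbox 202.83333333333334 119.83333333333333 206.16666666666666 122.16666666666667
hole [204.  116.5] 4.222222222222222 bbox 202.83333333333334 115.83333333333333 206.16666666666666 118.16666666666667
eye pred [[191.1865 121.0385]] corners [[193.37066704810752, 118.08540398965303], [194.38187317079044, 127.43361566567792], [187.9584857783361, 114.57792654448959], [189.06312601312533, 123.90932667358821]]
px per mm lat,z,x [array([[0.1818, 0.1171]]), array([[-0.0261, -0.2301]]), array([[-0.214 ,  0.1179]])]
[[190.48402299255542, 141.10907921188985], [203.53355943978622, 133.3758069548547], [181.77191836073163, 135.09773382315387], [194.8048592957166, 127.5937803088935]]
```

>>> {"method": "move_arm", "body": {
  "series": [0.5, 0, 0, 1.6, 0, 0, 0, 0.5, 0, 2, 0, 0, 0, 0, 0.5, 0, 2, 0, 0, 0, 0, 0.5, 0, 0, 0, 0, 0, 0, 0.5, 0, 0, 0, 0, 0, 0]
}}

```text
time: 12.22
tool_pos: [0.5675, -0.3326, 0.1707]
tcp_rot: [-1.962, -2.453, 0.0]
wrist_force: [0.1, -0.0, -2.0]
width: 0.125
grip_force: 61.9
```

>>> {"method": "move_arm", "body": {
  "series": [0.5, 0, 2, 0, 0, 0, 0, 0.5, 0, 2, 0, 0, 0, 0, 0.5, 0, 2, 0, 0, 0, 0, 0.5, 0, 0, 0, 0, 0, 0, 0.5, 0, 0, 0, 0, 0, 0]
}}

```text
time: 12.85
tool_pos: [0.6255, -0.3194, 0.1704]
tcp_rot: [-1.962, -2.453, 0.001]
wrist_force: [-0.8, -0.0, -1.3]
width: 0.125
grip_force: 61.9
```

>>> {"method": "move_arm", "body": {
  "series": [0.5, 0, 0, 1, 0, 0, 0, 0.5, 0, 0, 1, 0, 0, 0, 0.5, 0, 0, 0.5, 0, 0, 0, 0.5, 0, 0, 0, 0, 0, 0, 0.5, 0, 0, 0, 0, 0, 0]
}}

```text
time: 13.48
tool_pos: [0.6247, -0.3197, 0.1477]
tcp_rot: [-1.963, -2.452, 0.0]
wrist_force: [-5.9, 2.4, 9.7]
width: 0.122
grip_force: 63.5
```

```bash
python3 - <<'E'
from h import *
s=read_state();print(s["time"],s["tool_pos"],s["wrist_force"],s["width"]*8.5);hang("blue")
S=read_camera("scene")
crop(S,140,90,240,165,6,"pics/c6.png")
E
```

```text
13.475 [ 0.6247 -0.3197  0.1477] [-5.8929  2.446   9.7386] 1.0404936213235463
-> [ 0.5291 -0.3453  0.3   ] 12.4 n 4
[0.5, -0.1, -2.47, -3.8, -0.0, -0.0, 0.1]
[0.5, -0.1, -2.47, -3.8, -0.0, -0.0, 0.1]
[0.5, -0.11, -2.47, -3.81, -0.0, -0.0, 0.1]
[0.5, -0.11, -2.47, -3.81, -0.0, -0.0, 0.1]
-> [ 0.5291 -0.3453  0.174 ] 12.4 n 3
[0.5, -0.0, 0.0, 4.2, 0.0, 0.0, -0.0]
[0.5, -0.0, 0.0, 4.2, 0.0, 0.0, -0.0]
[0.5, -0.0, 0.0, 4.2, 0.0, 0.0, -0.0]
-> [ 0.6268 -0.3238  0.174 ] 12.4 n 2
[0.5, 0.0, 5.0, 0.0, 0.0, -0.0, -0.0]
[0.5, 0.0, 5.0, 0.0, 0.0, -0.0, -0.0]
-> [ 0.6268 -0.3238  0.1455] 12.4 n 1
[0.5, -0.0, -0.0, 2.85, 0.0, -0.0, -0.0]
```

View pics/c6.png

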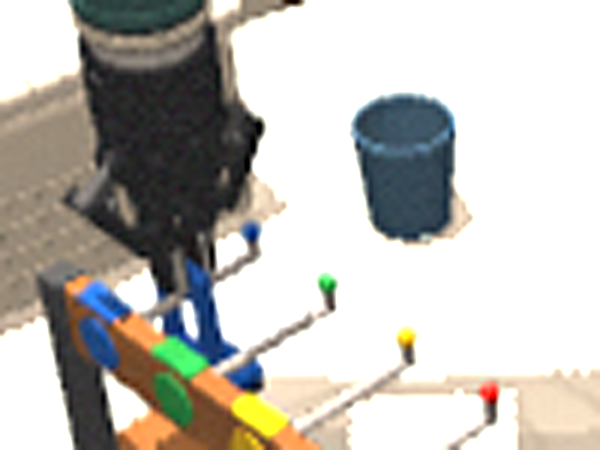

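The rod passes through the blue brush's eye (crop (185,300)) and the brush rests on it with about 10 N upward. Release.

>>> {"method": "move_arm", "body": {
  "series": [0.5, 0, 0, -0.1, 0, 0, 0, 1.6, 0, 0, 0, 0, 0, 0, 2.2, 0, 0, 0, 0, 0, 0, 3, 0, 0, 0, 0, 0, 0, 3, 0, 0, 0, 0, 0, 0]
}}

```text
time: 14.15
tool_pos: [0.6254, -0.3196, 0.1464]
tcp_rot: [-1.963, -2.453, 0.0]
wrist_force: [0.0, -0.4, 1.0]
width: 0.356
grip_force: 0.0
```

>>> {"method": "move_arm", "body": {
  "series": [3, 0, 0, -1, 0, 0, 0, 3, 0, 0, -2, 0, 0, 0, 3, 0, 0, -4, 0, 0, 0, 3, 0, 0, -6, 0, 0, 0, 3, 0, 0, -4, 0, 0, 0]
}}

```text
time: 14.78
tool_pos: [0.6264, -0.3202, 0.3228]
tcp_rot: [1.959, 2.448, 0.002]
wrist_force: [0.7, 0.2, 1.1]
width: 0.352
grip_force: 0.0
```

>>> {"method": "move_arm", "body": {
  "series": [3, 5, 0, 0, 0, 0, 0, 4, 6, -2, 0, 0, 0, 0, 4, 6, -2, 0, 0, 0, 0, 4, 6, -2, 0, 0, 0, 0, 4, 6, 0, 0, 0, 0, 0]
}}

```text
time: 15.4
tool_pos: [0.5033, -0.0506, 0.3192]
tcp_rot: [1.963, 2.449, 0.003]
wrist_force: [2.1, 0.4, 0.7]
width: 0.467
grip_force: 0.0
```

```bash
python3 - <<'E'
from h import *
T=read_camera("top");S=read_camera("scene");s=read_state();print(s["time"],s["tool_pos"])
blobs(T,(160,155,270,260),20)
a=cv2.resize(T[165:240,170:270],(400,300),interpolation=cv2.INTER_CUBIC)
b=cv2.resize(S[105:180,140:240],(400,300),interpolation=cv2.INTER_CUBIC)
cv2.imwrite("pics/c7.png",cv2.convertScaleAbs(np.hstack([a,b])[:,:,::-1],alpha=2))
E
```

```text
15.5 [ 0.5033 -0.0472  0.3194]
red [194, 212, 18, 19, 258] [203.3 221. ]
green [211, 180, 19, 21, 258] [220.1 190. ]
```

View pics/c7.png

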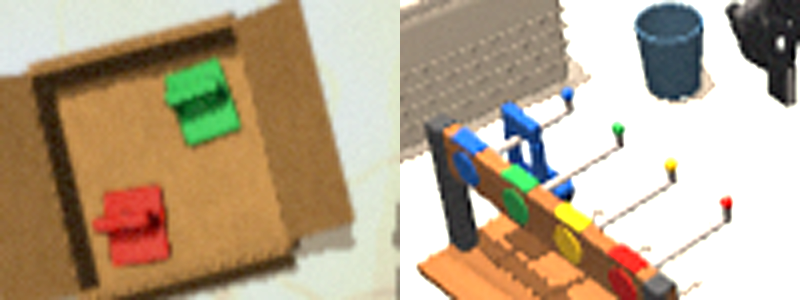

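The blue brush hangs on the blue peg (crop (535,150)), and green and red are unmoved in the carton. Green is next.

```bash
python3 - <<'E'
from h import *
go([((.5542,.1946,.24),17.4,4)])
E
```

```text
-> [0.5542 0.1946 0.24  ] 17.4 n 5
[4, 4.48, 2.07, 1.6, 0.0, -0.0, -0.9]
[4, 4.45, 2.14, 1.6, 0.0, -0.0, -0.9]
[4, 4.42, 2.21, 1.6, 0.0, -0.0, -0.9]
[4, 4.38, 2.28, 1.59, 0.0, -0.0, -0.9]
[4, 4.35, 2.35, 1.59, 0.0, -0.0, -0.9]
```

>>> {"method": "move_arm", "body": {
  "series": [4, 4.5, 2.05, 1.6, 0, 0, -0.9, 4, 4.45, 2.15, 1.6, 0, 0, -0.9, 4, 4.4, 2.2, 1.6, 0, 0, -0.9, 4, 4.4, 2.3, 1.6, 0, 0, -0.9, 4, 4.35, 2.35, 1.6, 0, 0, -0.9]
}}

```text
time: 16.12
tool_pos: [0.5578, 0.1911, 0.2382]
tcp_rot: [1.864, 2.526, 0.003]
wrist_force: [0.5, -0.6, 0.8]
width: 0.464
grip_force: 0.0
```

>>> {"method": "move_arm", "body": {
  "series": [4, 0, 0, 0, 0, 0, 0, 4, 0, 0, 0, 0, 0, 0]
}}

```text
time: 16.38
tool_pos: [0.557, 0.1894, 0.2379]
tcp_rot: [1.864, 2.527, 0.001]
wrist_force: [-0.5, -0.7, 0.3]
width: 0.469
grip_force: 0.0
```

```bash
python3 - <<'E'
from h import *
go([((.5542,.1946,.098),17.4,4)])
E
```

```text
-> [0.5542 0.1946 0.098 ] 17.4 n 3
[4, 0.2, -0.04, 4.66, 0.0, 0.0, -0.1]
[4, 0.2, -0.04, 4.66, 0.0, 0.0, -0.1]
[4, 0.2, -0.04, 4.66, 0.0, 0.0, -0.1]
```

```bash
python3 - <<'E'
from h import *
for i in range(3): print(read_state()["tool_pos"]);S=read_camera("scene")
go([((.5542,.1946,.098),17.4,4)])
E
```

```text
[0.557  0.1894 0.2379]
[0.5571 0.189  0.2381]
[0.557  0.1887 0.2381]
-> [0.5542 0.1946 0.098 ] 17.4 n 3
[4, 0.22, -0.04, 4.67, 0.0, 0.0, -0.1]
[4, 0.22, -0.03, 4.67, 0.0, 0.0, -0.1]
[4, 0.22, -0.03, 4.67, 0.0, 0.0, -0.1]
```

Settled, so I'll apply the correction and descend, pausing to confirm.

>>> {"method": "move_arm", "body": {
  "series": [4, 0.3, 0, 4.7, 0, 0, 0, 4, 0.3, -0.1, 4.7, 0, 0, 0, 4, 0, 0, 3.0, 0, 0, 0, 4, 0, 0, 0, 0, 0, 0, 4, 0, 0, 0, 0, 0, 0]
}}

```text
time: 17.15
tool_pos: [0.555, 0.195, 0.1147]
tcp_rot: [1.866, 2.526, 0.003]
wrist_force: [1.3, 0.1, 0.8]
width: 0.467
grip_force: 0.0
```

```bash
python3 - <<'E'
from h import *
for i in range(2): print(read_state()["tool_pos"]);S=read_camera("scene")
go([((.5542,.1946,.098),17.4,4)])
E
```

```text
[0.555  0.195  0.1147]
[0.5554 0.1953 0.1153]
-> [0.5542 0.1946 0.098 ] 17.4 n 1
[4, -0.04, -0.16, 1.74, 0.3, 0.0, -0.3]
```

>>> {"method": "move_arm", "body": {
  "series": [4, 0, -0.1, 1, 0, 0, 0, 4, 0, 0, 0.75, 0, 0, 0, 4, 0, 0, 0, 0, 0, 0, 0.5, 0, 0, 0, 0, 0, 0, 0.5, 0, 0, 0, 0, 0, 0]
}}

```text
time: 17.88
tool_pos: [0.5529, 0.1951, 0.0954]
tcp_rot: [1.865, 2.528, 0.0]
wrist_force: [-0.8, 0.1, -1.1]
width: 0.127
grip_force: 61.0
```

>>> {"method": "move_arm", "body": {
  "series": [0.5, 0, 0, 0, 0, 0, 0, 0.5, 0, 0, 0, 0, 0, 0, 0.5, 0, 0, -2, 0, 0, 0, 0.5, 0, 0, -5, 0, 0, 0, 0.5, 0, 0, -5, 0, 0, 0]
}}

```text
time: 18.5
tool_pos: [0.5526, 0.195, 0.2177]
tcp_rot: [1.865, 2.528, 0.0]
wrist_force: [0.5, 0.5, -0.9]
width: 0.128
grip_force: 61.0
```

>>> {"method": "move_arm", "body": {
  "series": [0.5, 0, 0, -5, 0, 0, 0, 0.5, 0, 0, -5, 0, 0, 0, 0.5, 0, 0, 0, 0, 0, 0, 0.5, 0, 0, 0, 0, 0, 0]
}}

```text
time: 19.0
tool_pos: [0.5525, 0.195, 0.316]
tcp_rot: [1.865, 2.527, 0.001]
wrist_force: [0.1, -0.5, -2.2]
width: 0.124
grip_force: 61.1
```

```bash
python3 - <<'E'
from h import *
s=read_state();print(s["tool_pos"],s["width"]*8.5,s["grip_force"]);hang("green")
E
```

```text
[0.5525 0.195  0.316 ] 1.0582069946764088 61.06554865837097
-> [ 0.5146 -0.2779  0.3   ] 12.4 n 9
[0.5, -4.9, -1.95, 0.18, 0.0, -0.0, 0.5]
[0.5, -4.91, -1.91, 0.18, 0.0, -0.0, 0.5]
[0.5, -4.93, -1.86, 0.18, 0.0, -0.0, 0.5]
[0.5, -4.95, -1.81, 0.18, 0.0, -0.0, 0.5]
[0.5, -4.96, -1.77, 0.18, 0.0, -0.0, 0.5]
[0.5, -4.98, -1.72, 0.18, 0.0, -0.0, 0.5]
[0.5, -5.0, -1.68, 0.18, 0.0, -0.0, 0.5]
[0.5, -5.01, -1.63, 0.18, 0.0, -0.0, 0.5]
[0.5, -5.03, -1.58, 0.18, 0.0, -0.0, 0.5]
-> [ 0.5146 -0.2779  0.174 ] 12.4 n 3
[0.5, -0.0, -0.0, 4.2, 0.0, 0.0, 0.0]
[0.5, -0.0, -0.0, 4.2, 0.0, 0.0, 0.0]
[0.5, -0.0, -0.0, 4.2, 0.0, 0.0, 0.0]
-> [ 0.6123 -0.2564  0.174 ] 12.4 n 2
[0.5, 0.0, 5.0, -0.0, -0.0, 0.0, 0.0]
[0.5, 0.0, 5.0, -0.0, -0.0, 0.0, 0.0]
-> [ 0.6123 -0.2564  0.1455] 12.4 n 1
[0.5, -0.0, -0.0, 2.85, 0.0, -0.0, -0.0]
```

>>> {"method": "move_arm", "body": {
  "series": [0.5, -4.9, -1.95, 0.2, 0, 0, 0.5, 0.5, -4.9, -1.9, 0.2, 0, 0, 0.5, 0.5, -4.95, -1.85, 0.2, 0, 0, 0.6, 0.5, -4.95, -1.8, 0.2, 0, 0, 0.6, 0.5, -4.95, -1.75, 0.2, 0, 0, 0.6]
}}

```text
time: 19.62
tool_pos: [0.5305, -0.0689, 0.3028]
tcp_rot: [-1.924, -2.478, 0.003]
wrist_force: [1.2, -0.2, -1.3]
width: 0.125
grip_force: 61.0
```

>>> {"method": "move_arm", "body": {
  "series": [0.5, -5, -1.7, 0.2, 0, 0, 0.6, 0.5, -5, -1.7, 0.2, 0, 0, 0.6, 0.5, -5, -1.6, 0.2, 0, 0, 0.5, 0.5, -5, -1.6, 0, 0, 0, 0.5, 0.5, 0, 0, 3, 0, 0, 0]
}}

```text
time: 20.25
tool_pos: [0.5143, -0.2814, 0.2692]
tcp_rot: [1.978, 2.438, -0.001]
wrist_force: [0.2, 0.5, -0.8]
width: 0.128
grip_force: 60.9
```

>>> {"method": "move_arm", "body": {
  "series": [0.5, 0, 0, 4, 0, 0, 0, 0.5, 0, 0, 3, 0, 0, 0, 0.5, 0, 0, 0, 0, 0, 0, 0.5, 0, 0, 0, 0, 0, 0]
}}

```text
time: 20.75
tool_pos: [0.5145, -0.2773, 0.1993]
tcp_rot: [-1.973, -2.444, 0.0]
wrist_force: [0.8, 0.1, -0.8]
width: 0.131
grip_force: 60.9
```

```bash
python3 - <<'E'
from h import *
S=read_camera("scene");S=read_camera("scene")
hang("green");p=read_state()["tool_pos"];print(p)
holes(S,"green",(175,100,225,160))
R=np.array([*RX,0]);L=np.array([-RX[1],RX[0],0])
foot=[p-[0,0,.0905]+s*.025*L+t*.032*R for s in(1,-1) for t in(1,-1)];print(proj("scene",foot).tolist())
E
```

```text
-> [ 0.5146 -0.2779  0.3   ] 12.4 n 2
[0.5, -0.0, -0.03, -4.95, 0.1, 0.1, -0.1]
[0.5, 0.0, -0.04, -4.95, 0.1, 0.1, -0.1]
-> [ 0.5146 -0.2779  0.174 ] 12.4 n 3
[0.5, 0.0, 0.0, 4.2, 0.0, -0.0, -0.0]
[0.5, 0.0, 0.0, 4.2, 0.0, -0.0, -0.0]
[0.5, 0.0, 0.0, 4.2, 0.0, -0.0, -0.0]
-> [ 0.6123 -0.2564  0.174 ] 12.4 n 2
[0.5, 0.0, 5.0, -0.0, -0.0, 0.0, -0.0]
[0.5, 0.0, 5.0, -0.0, -0.0, 0.0, -0.0]
-> [ 0.6123 -0.2564  0.1455] 12.4 n 1
[0.5, -0.0, 0.0, 2.85, -0.0, -0.0, -0.0]
[ 0.5155 -0.2778  0.201 ]
out [203.4683 132.5435] 280.7361111111111 bbox 193.0 115.0 215.0 145.0
[[201.95814971175596, 146.3564459080481], [215.1158283678327, 138.3126989861153], [192.84310630881717, 140.10728223777852], [205.99028339590464, 132.30816333423877]]
```

>>> {"method": "move_arm", "body": {
  "series": [0.5, 0, 0, 2.9, 0, 0, 0, 0.5, 0, 0, 0, 0, 0, 0, 0.5, 0, 2, 0, 0, 0, 0, 0.5, 0, 2, 0, 0, 0, 0, 0.5, 0, 2, 0, 0, 0, 0]
}}

```text
time: 21.48
tool_pos: [0.5757, -0.2646, 0.1715]
tcp_rot: [1.972, 2.443, 0.001]
wrist_force: [0.1, -0.2, -0.8]
width: 0.128
grip_force: 60.9
```

>>> {"method": "move_arm", "body": {
  "series": [0.5, 0, 2, 0, 0, 0, 0, 0.5, 0, 2, 0, 0, 0, 0, 0.5, 0, 0, 0, 0, 0, 0, 0.5, 0, 0, 1.2, 0, 0, 0, 0.5, 0, 0, 1, 0, 0, 0]
}}

```text
time: 22.1
tool_pos: [0.6113, -0.2562, 0.1469]
tcp_rot: [-1.973, -2.443, 0.001]
wrist_force: [0.1, 1.0, -1.0]
width: 0.127
grip_force: 61.0
```

>>> {"method": "move_arm", "body": {
  "series": [0.5, 0, 0, 0.4, 0, 0, 0, 0.5, 0, 0, 0, 0, 0, 0, 0.5, 0, 0, 0, 0, 0, 0]
}}

```text
time: 22.48
tool_pos: [0.6124, -0.2565, 0.1446]
tcp_rot: [1.974, 2.443, 0.0]
wrist_force: [0.8, 0.1, -0.4]
width: 0.126
grip_force: 61.1
```

```bash
python3 - <<'E'
from h import *
S=read_camera("scene");s=read_state();print(s["time"],s["tool_pos"],s["wrist_force"])
crop(S,140,90,240,165,6,"pics/c8.png")
E
```

```text
22.525 [ 0.6126 -0.2565  0.1447] [ 0.3258 -0.0695 -1.4772]
```

View pics/c8.png

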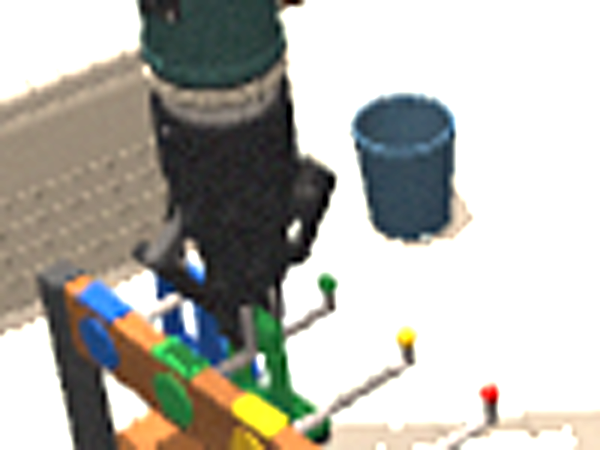

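The green rod passes through the green brush's eye (crop (255,345)), with 1–2 mm left above the rod. Lower slightly and release.

>>> {"method": "move_arm", "body": {
  "series": [0.5, 0, 0, 0.1, 0, 0, 0, 1.3, 0, 0, 0, 0, 0, 0, 1.8, 0, 0, 0, 0, 0, 0, 3, 0, 0, 0, 0, 0, 0, 3, 0, 0, 0, 0, 0, 0]
}}

```text
time: 23.15
tool_pos: [0.6124, -0.2563, 0.1434]
tcp_rot: [1.974, 2.444, 0.0]
wrist_force: [0.0, -0.0, -0.8]
width: 0.35
grip_force: 0.0
```

>>> {"method": "move_arm", "body": {
  "series": [3, 0, 0, -1, 0, 0, 0, 3, 0, 0, -2, 0, 0, 0, 3, 0, 0, -4, 0, 0, 0, 3, 0, 0, -6, 0, 0, 0, 3, 0, 0, -4, 0, 0, 0]
}}

```text
time: 23.78
tool_pos: [0.6134, -0.2568, 0.3191]
tcp_rot: [1.97, 2.44, 0.002]
wrist_force: [-0.1, 0.1, -0.3]
width: 0.349
grip_force: 0.0
```

>>> {"method": "move_arm", "body": {
  "series": [3, 5, 0, 0, 0, 0, 0, 4, 5, -2, 0, 0, 0, 0, 4, 5, -2, 0, 0, 0, 0, 4, 5, -2, 0, 0, 0, 0, 4, 0, 0, 0, 0, 0, 0]
}}

```text
time: 24.4
tool_pos: [0.5102, -0.071, 0.3156]
tcp_rot: [1.969, 2.446, 0.003]
wrist_force: [0.4, -0.5, 0.5]
width: 0.466
grip_force: 0.0
```

```bash
python3 - <<'E'
from h import *
T=read_camera("top");S=read_camera("scene");s=read_state();print(s["time"],s["tool_pos"])
cv2.imwrite("pics/rt9.png",T[:,:,::-1]);blobs(T,(160,155,270,260),20)
a=cv2.resize(T[165:240,170:270],(400,300),interpolation=cv2.INTER_CUBIC)
b=cv2.resize(S[105:180,140:240],(400,300),interpolation=cv2.INTER_CUBIC)
cv2.imwrite("pics/c9.png",cv2.convertScaleAbs(np.hstack([a,b])[:,:,::-1],alpha=2))
E
```

```text
24.5 [ 0.512  -0.0733  0.3153]
red [194, 212, 18, 19, 250] [203.4 221. ]
```

View pics/c9.png

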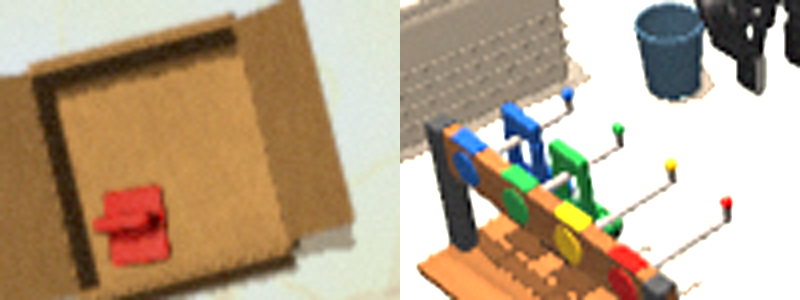

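Blue and green hang on their pegs, and only red remains, unmoved, with no yellow in the carton. Red is next.

```bash
python3 - <<'E'
from h import *
go([((.4502,.252,.24),6.3,4)])
E
```

```text
-> [0.4502 0.252  0.24  ] 6.3 n 7
[4, 4.73, 0.12, 1.07, 0.0, 0.0, 0.8]
[4, 4.73, 0.05, 1.07, 0.0, 0.0, 0.8]
[4, 4.73, -0.02, 1.07, 0.0, 0.0, 0.8]
[4, 4.73, -0.09, 1.07, 0.0, 0.0, 0.8]
[4, 4.73, -0.16, 1.07, 0.0, 0.0, 0.8]
[4, 4.73, -0.23, 1.07, 0.0, 0.0, 0.8]
[4, 4.72, -0.3, 1.07, 0.0, 0.0, 0.8]
```

>>> {"method": "move_arm", "body": {
  "series": [4, 4.75, 0.1, 1.1, 0, 0, 0.8, 4, 4.75, 0.05, 1.1, 0, 0, 0.8, 4, 4.75, 0, 1.1, 0, 0, 0.8, 4, 4.75, -0.1, 1.1, 0, 0, 0.8, 4, 4.7, -0.15, 1.1, 0, 0, 0.8]
}}

```text
time: 25.12
tool_pos: [0.4684, 0.1602, 0.2588]
tcp_rot: [2.06, 2.371, 0.002]
wrist_force: [0.5, -0.4, 0.4]
width: 0.468
grip_force: 0.0
```

>>> {"method": "move_arm", "body": {
  "series": [4, 4.7, -0.25, 1.1, 0, 0, 0.8, 4, 4.7, -0.3, 1.1, 0, 0, 0.8, 4, 0, 0, 0, 0, 0, 0, 4, 0, 0, 0, 0, 0, 0]
}}

```text
time: 25.62
tool_pos: [0.4502, 0.2514, 0.2367]
tcp_rot: [2.09, 2.344, 0.0]
wrist_force: [0.2, -1.0, 0.2]
width: 0.471
grip_force: 0.0
```

```bash
python3 - <<'E'
from h import *
S=read_camera("scene");print(read_state()["tool_pos"]);go([((.4502,.252,.098),6.3,4)]);blobs(S,(240,175,350,290),20)
E
```

```text
[0.4502 0.251  0.2368]
-> [0.4502 0.252  0.098 ] 6.3 n 3
[4, 0.04, -0.0, 4.63, 0.0, 0.0, 0.1]
[4, 0.03, 0.0, 4.63, 0.0, 0.0, 0.1]
[4, 0.03, 0.0, 4.63, 0.0, 0.0, 0.1]
red [295, 224, 21, 28, 211] [306.5 239.2]
```

>>> {"method": "move_arm", "body": {
  "series": [4, 0.1, 0, 4.7, 0, 0, 0, 4, 0, 0, 4.7, 0, 0, 0, 4, 0, 0, 3, 0, 0, 0, 4, 0, 0, 1.3, 0, 0, 0, 4, 0, 0, 0, 0, 0, 0]
}}

```text
time: 26.3
tool_pos: [0.4493, 0.2519, 0.0992]
tcp_rot: [-2.092, -2.343, 0.001]
wrist_force: [-0.1, 0.7, 0.8]
width: 0.465
grip_force: 0.0
```

>>> {"method": "move_arm", "body": {
  "series": [4, 0, 0, 0, 0, 0, 0, 0.5, 0, 0, 0, 0, 0, 0, 0.5, 0, 0, 0, 0, 0, 0, 0.5, 0, 0, 0, 0, 0, 0, 0.5, 0, 0, 0, 0, 0, 0]
}}

```text
time: 26.92
tool_pos: [0.4503, 0.2535, 0.1007]
tcp_rot: [2.09, 2.344, 0.005]
wrist_force: [1.9, 0.5, 5.8]
width: 0.118
grip_force: 62.9
```

>>> {"method": "move_arm", "body": {
  "series": [0.5, 0, 0, -2, 0, 0, 0, 0.5, 0, 0, -5, 0, 0, 0, 0.5, 0, 0, -5, 0, 0, 0, 0.5, 0, 0, -5, 0, 0, 0, 0.5, 0, 0, -5, 0, 0, 0]
}}

```text
time: 27.55
tool_pos: [0.448, 0.2526, 0.3199]
tcp_rot: [-2.09, -2.344, 0.003]
wrist_force: [0.9, 0.5, -1.4]
width: 0.12
grip_force: 62.0
```

```bash
python3 - <<'E'
from h import *
S=read_camera("scene");s=read_state();print(s["tool_pos"],s["width"]*8.5,s["grip_force"]);hang("red",.31)
E
```

```text
[0.451  0.2541 0.3283] 1.038887533548638 62.02802538871765
-> [ 0.4841 -0.1403  0.31  ] 12.4 n 8
[0.5, -4.94, -0.15, 0.21, 0.1, -0.0, -0.7]
[0.5, -4.94, -0.22, 0.21, 0.1, -0.0, -0.7]
[0.5, -4.94, -0.28, 0.21, 0.1, -0.0, -0.7]
[0.5, -4.94, -0.34, 0.22, 0.1, -0.0, -0.7]
[0.5, -4.93, -0.4, 0.22, 0.1, -0.0, -0.7]
[0.5, -4.92, -0.47, 0.22, 0.1, -0.0, -0.7]
[0.5, -4.92, -0.53, 0.22, 0.1, -0.0, -0.7]
[0.5, -4.91, -0.59, 0.23, 0.1, -0.0, -0.7]
-> [ 0.4841 -0.1403  0.174 ] 12.4 n 3
[0.5, -0.0, 0.0, 4.53, -0.0, 0.0, -0.0]
[0.5, -0.0, 0.0, 4.53, -0.0, 0.0, -0.0]
[0.5, -0.0, 0.0, 4.53, -0.0, 0.0, -0.0]
-> [ 0.5818 -0.1188  0.174 ] 12.4 n 2
[0.5, 0.0, 5.0, 0.0, 0.0, 0.0, -0.0]
[0.5, 0.0, 5.0, 0.0, 0.0, 0.0, -0.0]
-> [ 0.5818 -0.1188  0.1455] 12.4 n 1
[0.5, -0.0, -0.0, 2.85, -0.0, -0.0, -0.0]
```

>>> {"method": "move_arm", "body": {
  "series": [0.5, -4.9, -0.15, 0.2, 0, 0, -0.8, 0.5, -4.95, -0.2, 0.2, 0, 0, -0.8, 0.5, -4.95, -0.3, 0.2, 0, 0, -0.8, 0.5, -4.95, -0.35, 0.2, 0, 0, -0.8, 0.5, -4.95, -0.4, 0.2, 0, 0, -0.7]
}}

```text
time: 28.22
tool_pos: [0.4693, 0.005, 0.3082]
tcp_rot: [-2.008, -2.414, 0.001]
wrist_force: [0.6, -1.1, -1.3]
width: 0.119
grip_force: 62.0
```

>>> {"method": "move_arm", "body": {
  "series": [0.5, -4.9, -0.45, 0.2, 0, 0, -0.7, 0.5, -4.9, -0.5, 0.2, 0, 0, -0.7, 0.5, -4.8, -0.6, 0.2, 0, 0, -0.7, 0.5, 0, 0, 3, 0, 0, 0, 0.5, 0, 0, 4, 0, 0, 0]
}}

```text
time: 28.85
tool_pos: [0.4834, -0.1409, 0.2327]
tcp_rot: [1.967, 2.448, 0.001]
wrist_force: [-0.6, 0.0, -1.9]
width: 0.118
grip_force: 62.0
```

>>> {"method": "move_arm", "body": {
  "series": [0.5, 0, 0, 4, 0, 0, 0, 0.5, 0, 0, 0, 0, 0, 0, 0.5, 0, 0, 0, 0, 0, 0]
}}

```text
time: 29.22
tool_pos: [0.4836, -0.14, 0.1941]
tcp_rot: [1.965, 2.451, 0.0]
wrist_force: [0.4, 0.1, -0.8]
width: 0.12
grip_force: 62.0
```

```bash
python3 - <<'E'
from h import *
S=read_camera("scene");S=read_camera("scene")
hang("red");p=read_state()["tool_pos"];print(p)
holes(S,"red",(200,110,255,185))
R=np.array([*RX,0]);L=np.array([-RX[1],RX[0],0])
foot=[p-[0,0,.096]+s*.025*L+t*.032*R for s in(1,-1) for t in(1,-1)];print(proj("scene",foot).tolist())
E
```

```text
-> [ 0.4841 -0.1403  0.3   ] 12.4 n 2
[0.5, -0.0, -0.01, -5.22, 0.1, 0.1, 0.1]
[0.5, 0.0, -0.01, -5.22, 0.1, 0.1, 0.1]
-> [ 0.4841 -0.1403  0.174 ] 12.4 n 3
[0.5, 0.0, -0.0, 4.2, 0.0, 0.0, -0.0]
[0.5, 0.0, -0.0, 4.2, 0.0, 0.0, -0.0]
[0.5, 0.0, -0.0, 4.2, 0.0, 0.0, -0.0]
-> [ 0.5818 -0.1188  0.174 ] 12.4 n 2
[0.5, 0.0, 5.0, -0.0, -0.0, -0.0, -0.0]
[0.5, 0.0, 5.0, -0.0, -0.0, -0.0, -0.0]
-> [ 0.5818 -0.1188  0.1455] 12.4 n 1
[0.5, 0.0, 0.0, 2.85, 0.0, -0.0, -0.0]
[ 0.4846 -0.1403  0.1955]
out [200.3832 170.2073] 4.152777777777778 bbox 200.0 169.0 202.0 172.0
out [230.9884 153.2754] 295.0 bbox 220.0 136.0 242.0 166.0
[[229.4440510245131, 167.29401703581735], [242.52381316417092, 158.49634833307974], [219.5466115191519, 160.47570188943516], [232.63303032963591, 151.95537170724648]]
```

>>> {"method": "move_arm", "body": {
  "series": [0.5, 0, 0, 2.3, 0, 0, 0, 0.5, 0, 0, 0, 0, 0, 0, 0.5, 0, 2, 0, 0, 0, 0, 0.5, 0, 2, 0, 0, 0, 0, 0.5, 0, 2, 0, 0, 0, 0]
}}

```text
time: 29.95
tool_pos: [0.5442, -0.1266, 0.1713]
tcp_rot: [1.964, 2.45, 0.001]
wrist_force: [0.5, 0.3, -1.9]
width: 0.126
grip_force: 62.0
```

>>> {"method": "move_arm", "body": {
  "series": [0.5, 0, 2, 0, 0, 0, 0, 0.5, 0, 2, 0, 0, 0, 0, 0.5, 0, 0, 0, 0, 0, 0, 0.5, 0, 0, 1.2, 0, 0, 0, 0.5, 0, 0, 0.8, 0, 0, 0]
}}

```text
time: 30.58
tool_pos: [0.5795, -0.1181, 0.1488]
tcp_rot: [-1.964, -2.449, 0.002]
wrist_force: [0.3, -0.1, -1.0]
width: 0.121
grip_force: 61.9
```

>>> {"method": "move_arm", "body": {
  "series": [0.5, 0, 0, 0.2, 0, 0, 0, 0.5, 0, 0, 0, 0, 0, 0, 0.5, 0, 0, 0, 0, 0, 0]
}}

```text
time: 30.95
tool_pos: [0.5809, -0.1184, 0.1485]
tcp_rot: [1.965, 2.45, 0.0]
wrist_force: [-0.3, -0.7, -2.3]
width: 0.12
grip_force: 62.1
```

```bash
python3 - <<'E'
from h import *
S=read_camera("scene");s=read_state();print(s["time"],s["tool_pos"],s["wrist_force"])
crop(S,150,100,250,175,6,"pics/c10.png")
E
```

```text
31.0 [ 0.5809 -0.1183  0.1484] [-0.2596  0.1864 -1.7823]
```

View pics/c10.png

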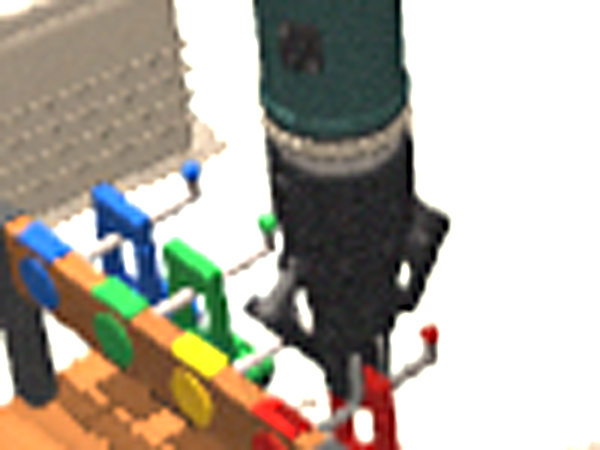

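The red brush is on its peg (rod through the eye near (360,410)). I'll release it, retreat and clear the view.

>>> {"method": "move_arm", "body": {
  "series": [0.5, 0, 0, 0.1, 0, 0, 0, 1.3, 0, 0, 0, 0, 0, 0, 1.8, 0, 0, 0, 0, 0, 0, 3, 0, 0, 0, 0, 0, 0, 3, 0, 0, 0, 0, 0, 0]
}}

```text
time: 31.62
tool_pos: [0.5808, -0.1182, 0.1474]
tcp_rot: [1.965, 2.451, 0.0]
wrist_force: [0.1, -0.2, -0.5]
width: 0.348
grip_force: 0.0
```

>>> {"method": "move_arm", "body": {
  "series": [3, 0, 0, -1, 0, 0, 0, 3, 0, 0, -2, 0, 0, 0, 3, 0, 0, -4, 0, 0, 0, 3, 0, 0, -6, 0, 0, 0, 3, 0, 0, -4, 0, 0, 0]
}}

```text
time: 32.25
tool_pos: [0.5818, -0.1185, 0.3228]
tcp_rot: [1.962, 2.447, 0.004]
wrist_force: [-0.5, -0.5, 0.3]
width: 0.349
grip_force: 0.0
```

>>> {"method": "move_arm", "body": {
  "series": [3, 4, -4, 0, 0, 0, 0, 3, 3, -4, 0, 0, 0, 0, 3, 2, -3, 0, 0, 0, 0, 3, 0, 0, 0, 0, 0, 0, 3, 0, 0, 0, 0, 0, 0]
}}

```text
time: 32.88
tool_pos: [0.4546, -0.0545, 0.3189]
tcp_rot: [1.963, 2.449, 0.002]
wrist_force: [0.5, -0.4, 0.2]
width: 0.349
grip_force: 0.0
```

>>> {"method": "move_arm", "body": {
  "series": [3, 0, 0, 0, 0, 0, 0, 3, 0, 0, 0, 0, 0, 0, 3, 0, 0, 0, 0, 0, 0, 3, 0, 0, 0, 0, 0, 0, 3, 0, 0, 0, 0, 0, 0]
}}

```text
time: 33.5
tool_pos: [0.4539, -0.0543, 0.3171]
tcp_rot: [-1.965, -2.451, 0.0]
wrist_force: [0.1, 0.1, -0.2]
width: 0.349
grip_force: 0.0
```

```bash
python3 - <<'E'
from h import *
T=read_camera("top");S=read_camera("scene");s=read_state();print(s["time"],s["tool_pos"])
cv2.imwrite("pics/c11.png",cv2.convertScaleAbs(np.hstack([cv2.resize(T[110:290,60:420],(400,200)),cv2.resize(S[110:310,130:390],(400,308))[:200]])[:,:,::-1],alpha=1.8))
b=cv2.resize(S[105:290,140:370],(796,590//1),interpolation=cv2.INTER_CUBIC)
cv2.imwrite("pics/c11.png",cv2.convertScaleAbs(b[:,:,::-1],alpha=1.8))
cv2.imwrite("pics/c12.png",cv2.convertScaleAbs(cv2.resize(T[100:300,60:400],(800,470),interpolation=cv2.INTER_CUBIC)[:,:,::-1],alpha=1.8))
E
```

```text
33.6 [ 0.4538 -0.0543  0.3172]
```

View pics/c11.png

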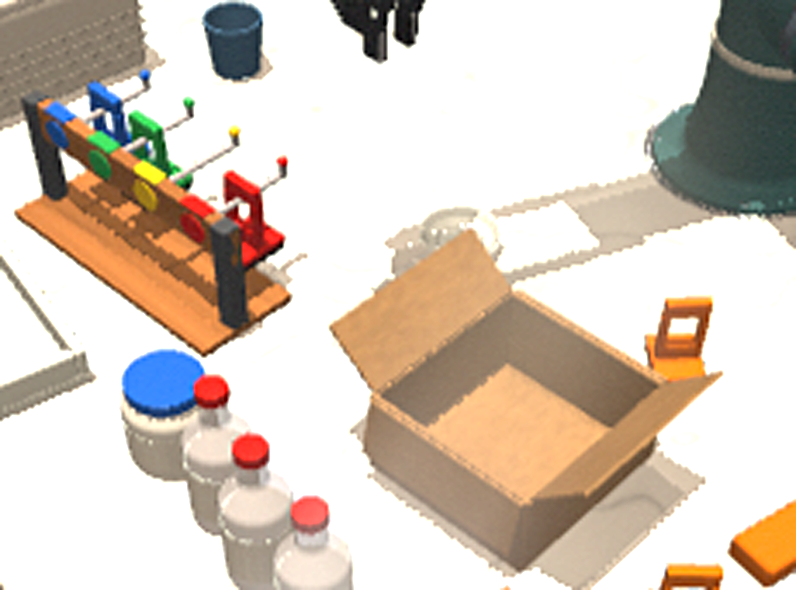

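View pics/c12.png

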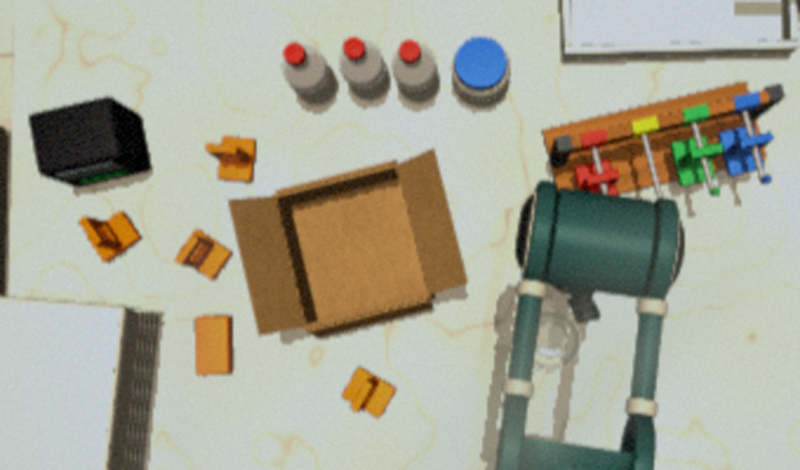

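The carton is empty, both flaps lean out, and red, green and blue hang on their own pegs. The bystanders are where they were. I'll wait briefly for stillness, then hand in.

>>> {"method": "move_arm", "body": {
  "series": [3, 0, 0, 0, 0, 0, 0, 3, 0, 0, 0, 0, 0, 0, 3, 0, 0, 0, 0, 0, 0, 3, 0, 0, 0, 0, 0, 0, 3, 0, 0, 0, 0, 0, 0]
}}

```text
time: 34.22
tool_pos: [0.4538, -0.0543, 0.3173]
tcp_rot: [1.965, 2.451, 0.0]
wrist_force: [-0.8, 0.2, -0.7]
width: 0.352
grip_force: 0.0
```

>>> {"method": "move_arm", "body": {
  "series": [3, 0, 0, 0, 0, 0, 0, 3, 0, 0, 0, 0, 0, 0, 3, 0, 0, 0, 0, 0, 0, 3, 0, 0, 0, 0, 0, 0, 3, 0, 0, 0, 0, 0, 0]
}}

```text
time: 34.85
tool_pos: [0.4538, -0.0543, 0.3173]
tcp_rot: [1.965, 2.451, -0.0]
wrist_force: [-0.5, 0.2, 0.4]
width: 0.352
grip_force: 0.0
```

```bash
python3 - <<'E'
from h import *
A=read_camera("scene").astype(int)
for _ in range(4): read_camera("scene")
B=read_camera("scene").astype(int)
print((abs(A-B)[110:190,140:240].max(2)>40).sum()); print(finish_job())
E
```

```text
0
the job is handed in; nothing more can be done
None
```

I folded both flaps well past upright first, then hung the red, green and blue brushes on their own pegs, where they hang still; there was no yellow brush in the carton, and the job is handed in at about 35 s.

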